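Tape along the friction board

ROBOT

A 6-joint arm with a two-finger parallel gripper is mounted at the origin on the work surface. World frame = base frame: x ahead of the robot, y to its left, z up, the work surface at z = 0. Lengths are in m, angles in degrees, forces in N, time in s.
With the tool pointing down it reaches from about 0.4 to 0.825 m from the base axis. Payload 7 kg.
Tool frame: the origin (TCP) lies at the very end of the fingers, on their centre line; the grasp point (between the pads) lies 19 mm behind it; x points along the fingers, y is the direction in which the jaws open and shut, and the axes are right-handed (so a half turn about x gives the same grasp; the last joint's range is limited). The gripper opens to 88 mm and grips with 3 to 60 N. Pads are 19 mm wide; open, the fingers measure 130 mm over their backs; the gripper's body (78 mm by 193 mm) begins 47 mm behind the grasp point.
Start: joints at [-48.925, 20.546, 0.682, 0, -70.136, -16.507], TCP at [0.281, -0.614, 0.227] pointing down, gripper open.
Joint ranges: [-176.03, 176.03], [-82.01, 121.73], [-58.28, 71.71], [-173.87, 95.51], [-174.79, -0.11], [-173.66, 173.66]. Speed limits (degrees/s): [136.94, 136.94, 172.46, 180, 180, 180].

INTERFACE

Orientations are given as [roll, pitch, yaw] about the fixed x, y, z axes, in that order (R = Rz(yaw) Ry(pitch) Rx(roll)).
In Python, from plant import monitor, eyes, ticket gives the robot as it stands. The module is installed in compiled form; this text tells all that it offers.
- The arm moves only by the shell command python3 -m crank 'ROWS'. ROWS is JSON, a list of rows, each an object with "linear": the shift along the world's x, y, z in units of 60 mm (1.0 is 60 mm), a list of three; "rot": the turn, a rotation vector about the world's x, y, z in units of 5 degrees (1.0 is 5 degrees), a list of three; "hand": the opening, from 0 (shut) to 1 (fully open). In form: [{"linear": [tx, ty, tz], "rot": [ax, ay, az], "hand": hand}, ...]. A call has 1 to 20 rows; each row shifts and turns the pose as measured when the row begins; what a row does not reach is not made up. A row lasts 1/8 s, in which the tool goes at most 62.5 mm and 10.7 degrees, less where a joint would pass 70% of its speed; a pose out of reach is approached as far as the arm can. A call is refused whole if a number of a shift passes 1 or a number of a turn 1, either way. A call with a gripper value outside its range is refused whole. The fingers move at their own pace and stop on an object; the grip force is fixed at half the most. Time passes only in rows, so rows that do not move let the fingers close. It gives the time, the measured TCP pose, the force and the opening at its end, in the units of the state.
- monitor.get_obs(): the state, without advancing time (a new reading comes with each control period).
- eyes.snapshot(name): name is "side" or "top" or "wrist"; returns a dict with "image" (420x560x3 uint8, red, green, blue), "depth" (420x560 float32, m along the optical axis (not along the pixel's ray), 0 where there is no reading), "K" (3x3 intrinsics, pixels), "camera_from_world" (4x4, takes a point from world to camera coordinates); the wrist camera has in their place "hand_eye" (4x4, takes a point from camera to tool coordinates, whose origin is the TCP and whose axes are the tool frame's). Camera axes: x right, y up, looking along -z (the intrinsics and any distortion apply to the point x, -y, -z); pixel columns grow to the right and rows downward; lengths in m; the calibration is good to about 2 mm. A picture is of the moment at which its call begins: read the wrist's pose just before it.
- ticket.close_job(): hands the job in, once; it reports no verdict.
The state is a dict: "clock": time; "joint_pos": joint angles; "qvel": joint speeds; "tau": joint torques, N m; "tool_pos": TCP position; "orientation": TCP orientation; "force": force on the tool from outside, world axes, zero at the start; "moment": the same for the moment, N m; "opening": finger opening in m.
Only numpy, scipy, OpenCV 4.12 (cv2) and the standard library are available. Lean on these libraries where they do the work, as an engineer would, in place of code of your own. Each camera call takes 0.05 s, during which the arm holds its last target.

TASK

Measure the friction board with the tape: hook the tape's end over the board's red end, draw the case back over the board against its spring and stand it on the bench just beyond the steel end stop. Ease its nose up gently against the stop, tape straight along the board, and let go so that the spring holds it there; then press the red lock button all the way down and leave it. Never let the case snap, ram or drop against the stop, board or bench, and leave the other things alone.

Things in the scene. Friction and masses are not known exactly. Their poses are not given: they have to be found in the camera images.
- board: wooden friction board fixed to the bench, 300 long x 110 wide x 12 mm thick, one end painted red. Origin: centre of its underside, on the bench. +x runs along it to the red end, z up. At the plain end a sliding steel end stop, 118 mm wide, reaches from the bench to 11 mm up; its outer upright face stands anywhere from 3 to 23 mm beyond the wood and is not measured.
- red_end (a point): middle of the top edge of the board's red end, 12 mm above the bench; axes as the board's.
- plain_end (a point): middle of the top edge of the wood at the plain end, 12 mm above the bench, where the tape passes over (not the end stop's face); axes as the board's.
- tape_grip (a point): grasp point in the tape measure's yellow and black case, 32 mm above its foot and 43 mm behind its flat nose; axes: +x to the nose, where the tape comes out, z up. Case 70 long x 36 wide x 60 mm high, 0.42 kg, standing on its foot. Its flat sides, 36 mm apart, run from 19 mm behind to 15 mm ahead of this point and up to 25 mm above it.
- tape_nose (a point): point on the case's flat upright nose, 6 mm above the foot, mid-width; axes as the case's. The nose is plain from the foot up to the tape's mouth at 13 mm, the height of the tape's underside; the tape is 19 mm wide and flexes up or down by up to 0.2 rad where it leaves the case. Its spring pulls it in with about 3 N at rest to 4.3 N at 320 mm; it draws out to 360 mm.
- hook (a point): inner face (towards the case) of the steel hook on the tape's end, 18 mm wide, 2 mm thick, at mid-depth: 5 mm below the tape's underside. The hook reaches 10 mm below the underside, to 3 mm above the case's foot: to hook an edge from above the board, tip the case nose down about 20 degrees. At rest it stands 30 mm ahead of the nose.
- lock (a joint): travel of the lock button in m: 0 up (tape free), 0.007 fully down (locked). It stays where it is left; it takes about 7 N to move, up to 9 N near the bottom, and then stops hard.
- lock_top (a point): middle of the top of the red lock button, 14 mm (along the case) x 20 mm, on the case 10 mm behind the nose; its top is 62 mm above the foot when up. It goes straight down. The case beside it is lower than 55 mm above the foot to 12 mm either way along the case.
- block: brown wooden friction block with a small brass hook, 100 x 60 x 40 mm, a bystander; origin at the centre of its underside
- masses: stack of slotted brass masses, 48 mm across, 38 mm high, a bystander; origin at the centre of its underside
- dish_a: glass petri dish with lid, 92 mm across, 15 mm high, a bystander; origin at the centre of its underside
- dish_b: second glass petri dish with lid, 92 mm across, 15 mm high, a bystander; origin at the centre of its underside
- washbottle: white wash bottle with blue cap, 68 mm across, 180 mm high, a bystander; origin at the centre of its underside

How it is judged:
By the outcome, as a careful person would: the job done as asked, in the order asked, and still so for the second after the job is handed in, with the robot touching nothing.
It also fails if it takes over 64 s, if anything falls off the work surface, if the arm or the gripper's body presses on something with over 40 N, if the wrist force passes 120 N, or if a joint passes its speed limit or range.

## Working session

There is one attempt and no reset: what is moved stays moved. The work goes in short steps, Python scripts to look and compute and a shell command to move; the robot and the scene stay as the last step left them, time stands still between calls to the robot, and variables do not carry over. Pictures are saved under pics/ and viewed, and the job is handed in when it is done.

```bash
ls; mkdir -p pics
python3 - <<'E'
from plant import monitor, eyes
import cv2, numpy as np
o=monitor.get_obs(); print(o)
for n in ["top","side","wrist"]:
    s=eyes.snapshot(n); cv2.imwrite(f"pics/{n}0.png",s["image"][:,:,::-1])
    np.savez(f"{n}0.npz",**{k:v for k,v in s.items() if v is not None})
    print(n,s.keys(),s["K"]); 
    print(s.get("camera_from_world",s.get("hand_eye")))
E
```

```text
pics
{'clock': 0.0, 'joint_pos': array([-4.89249823e+01,  2.05906002e+01,  6.33193104e-01, -1.84994677e-02,
       -7.01326841e+01, -1.65067788e+01]), 'qvel': array([0.04645428, 0.01931866, 0.09177655, 0.02076353, 0.00063347,
       0.00291164]), 'tau': array([ 2.41201858e-03, -5.82713914e+01,  2.93052810e+01,  6.99740499e+00,
        6.75927935e-03, -1.61017288e-04]), 'tool_pos': array([ 0.28042281, -0.61347537,  0.22563277]), 'orientation': array([ 95.58254944,  89.90824518, 120.14448777]), 'force': array([-0.1703378 , -0.24027057, -0.26014203]), 'moment': array([ 0.01880663,  0.02254644, -0.01060696]), 'opening': 0.08761056885968292}
top dict_keys(['image', 'depth', 'K', 'camera_from_world']) [[463.82760142   0.         282.71554651]
 [  0.         463.82760142 209.94898479]
 [  0.           0.           1.        ]]
[[ 0.02961311 -0.99943714  0.01576288 -0.02224607]
 [ 0.99045369  0.03146362  0.13420707 -0.56961862]
 [-0.13462748  0.01163811  0.99082793 -1.51247564]
 [ 0.          0.          0.          1.        ]]
side dict_keys(['image', 'depth', 'K', 'camera_from_world']) [[479.31026482   0.         274.44224748]
 [  0.         479.31026482 211.03886663]
 [  0.           0.           1.        ]]
[[ 0.81452451 -0.57971897 -0.02181136 -0.47144802]
 [ 0.32809467  0.42932535  0.84144734 -0.22243848]
 [-0.47843882 -0.69253568  0.53989872 -1.08010295]
 [ 0.          0.          0.          1.        ]]
wrist dict_keys(['image', 'depth', 'K', 'hand_eye']) [[320.82309136   0.         282.07877224]
 [  0.         320.82309136 214.2750612 ]
 [  0.           0.           1.        ]]
[[-3.18008134e-04  2.57070897e-01 -9.66392494e-01 -1.59157612e-01]
 [ 9.99999648e-01 -6.69089823e-04 -5.07052307e-04 -3.87982756e-04]
 [-7.76951774e-04 -9.66392315e-01 -2.57070594e-01 -7.05909589e-02]
 [ 0.00000000e+00  0.00000000e+00  0.00000000e+00  1.00000000e+00]]
```

View pics/top0.png

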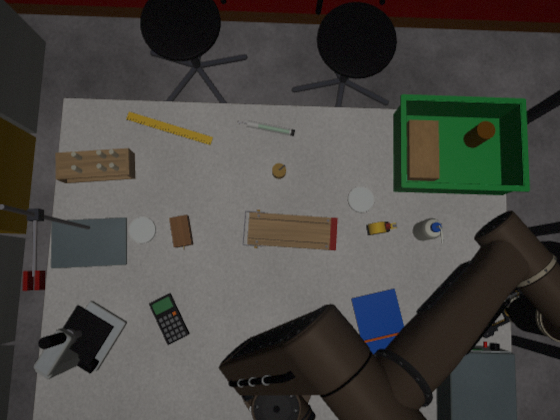

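View pics/side0.png

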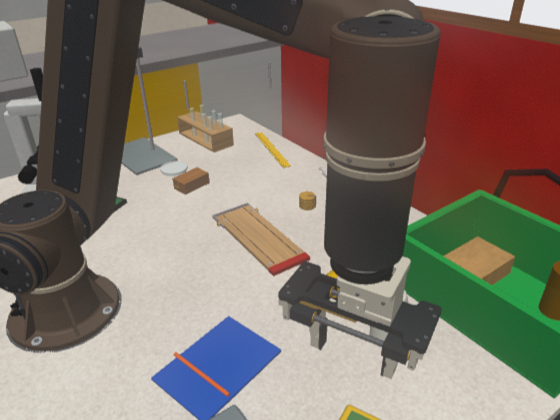

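View pics/wrist0.png

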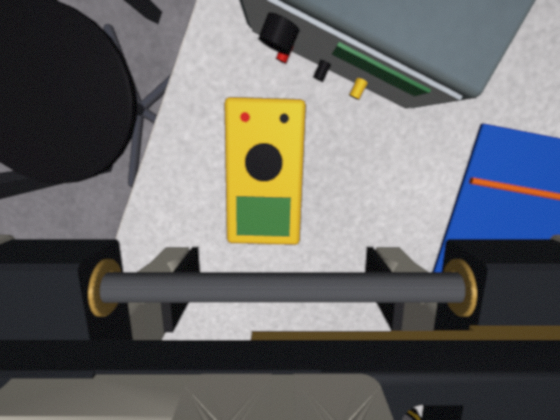

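```bash
cat > h.py <<'E'
import numpy as np, cv2
from scipy.spatial.transform import Rotation as R
def Rt(o): return R.from_euler('xyz',o["orientation"],degrees=True).as_matrix()
def world_cam(s,o=None):
    if "hand_eye" in s:
        T=np.eye(4); T[:3,:3]=Rt(o); T[:3,3]=o["tool_pos"]; return T@s["hand_eye"]
    return np.linalg.inv(s["camera_from_world"])
def ray(s,uv,o=None):
    W=world_cam(s,o); K=s["K"]; uv=np.atleast_2d(uv).astype(float)
    d=np.c_[(uv[:,0]-K[0,2])/K[0,0],-(uv[:,1]-K[1,2])/K[1,1],-np.ones(len(uv))]
    return W[:3,3], d@W[:3,:3].T
def onplane(s,uv,z,o=None):
    c,d=ray(s,uv,o); return c+d*((z-c[2])/d[:,2])[:,None]
def proj(s,P,o=None):
    C=np.linalg.inv(world_cam(s,o)); P=np.atleast_2d(P); q=P@C[:3,:3].T+C[:3,3]
    K=s["K"]; return np.c_[K[0,2]+K[0,0]*q[:,0]/-q[:,2],K[1,2]+K[1,1]*-q[:,1]/-q[:,2]]
def depthpts(s,o=None):
    h,w=s["depth"].shape; u,v=np.meshgrid(np.arange(w),np.arange(h))
    c,d=ray(s,np.c_[u.ravel(),v.ravel()],o); return (c+d*s["depth"].ravel()[:,None]).reshape(h,w,3)
E
python3 - <<'E'
from h import *
s=dict(np.load("top0.npz")); im=s["image"]
cv2.imwrite("pics/topc.png",cv2.resize(im[180:280,110:470],None,fx=2.2,fy=2.2,interpolation=cv2.INTER_CUBIC)[:,:,::-1])
P=depthpts(s)
hsv=cv2.cvtColor(im,cv2.COLOR_RGB2HSV)
def rep(name,m,z):
    n,l,st,ce=cv2.connectedComponentsWithStats(m.astype(np.uint8))
    for i in range(1,n):
        if st[i,4]>25: print(name,st[i],ce[i].round(1),onplane(s,ce[i],z).round(3), np.median(P[l==i],0).round(3))
roi=np.zeros(im.shape[:2],bool); roi[150:290,110:470]=1
red=((hsv[...,0]<6)|(hsv[...,0]>174))&(hsv[...,1]>150)&(hsv[...,2]>80)
rep("red",red&roi,.012)
yel=(hsv[...,0]>18)&(hsv[...,0]<32)&(hsv[...,1]>150)&(hsv[...,2]>120)
rep("yel",yel&roi,.05)
print(onplane(s,[[250,211],[337,219],[337,249],[245,244],[379,228],[396,226],[361,199],[142,230],[181,231],[279,170],[431,229]],0.012).round(3))
import json
o={"tool_pos":np.array([ 0.28042281,-0.61347537,0.22563277]),"orientation":np.array([95.58254944,89.90824518,120.14448777])}
print(Rt(o).round(3))
E
```

```text
red [330 218   7  32 180] [333.  233.5] [[ 0.499 -0.178  0.012]] [ 0.499 -0.178  0.012]
yel [373 222  11  11  92] [377.8 227.2] [[ 0.521 -0.321  0.05 ]] [ 0.521 -0.32   0.057]
[[ 0.567  0.106  0.012]
 [ 0.548 -0.19   0.012]
 [ 0.447 -0.192  0.012]
 [ 0.454  0.118  0.012]
 [ 0.522 -0.334  0.012]
 [ 0.531 -0.392  0.012]
 [ 0.62  -0.272  0.012]
 [ 0.491  0.466  0.012]
 [ 0.491  0.335  0.012]
 [ 0.712  0.012  0.012]
 [ 0.524 -0.511  0.012]]
[[-0.001 -0.416  0.91 ]
 [ 0.001  0.91   0.416]
 [-1.     0.002 -0.   ]]
```

View pics/topc.png

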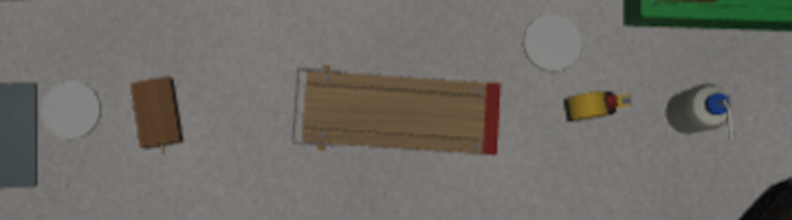

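```bash
python3 -m crank '[{"linear":[0.29,0.43,0.065],"rot":[0,0,1],"hand":1},{"linear":[0.29,0.43,0.065],"rot":[0,0,1],"hand":1},{"linear":[0.29,0.43,0.065],"rot":[0,0,1],"hand":1},{"linear":[0.29,0.43,0.065],"rot":[0,0,1],"hand":1},{"linear":[0.29,0.43,0.065],"rot":[0,0,1],"hand":1},{"linear":[0.29,0.43,0.065],"rot":[0,0,1],"hand":1},{"linear":[0.29,0.43,0.065],"rot":[0,0,1],"hand":1},{"linear":[0.29,0.43,0.065],"rot":[0,0,1],"hand":1},{"linear":[0.29,0.43,0.065],"rot":[0,0,1],"hand":1},{"linear":[0.29,0.43,0.065],"rot":[0,0,1],"hand":1},{"linear":[0.29,0.43,0.065],"rot":[0,0,1],"hand":1},{"linear":[0.29,0.43,0.065],"rot":[0,0,1],"hand":1},{"linear":[0.29,0.43,0.065],"rot":[0,0,1],"hand":1},{"linear":[0.29,0.43,0.065],"rot":[0,0,1],"hand":1},{"linear":[0,0,0],"rot":[0,0,0],"hand":1}]'
cat >> h.py <<'E'
def snap(n,tag):
    from plant import monitor, eyes
    o=monitor.get_obs(); s=eyes.snapshot(n); cv2.imwrite(f"pics/{n}{tag}.png",s["image"][:,:,::-1])
    np.savez(f"{n}{tag}.npz",**s); np.savez(f"o{tag}.npz",**o)
    print("clock",o["clock"],"tcp",o["tool_pos"].round(4),"F",o["force"].round(2),"op",round(o["opening"],4)); print(Rt(o).round(4))
    return s,o
def load(n,tag): return dict(np.load(f"{n}{tag}.npz")),dict(np.load(f"o{tag}.npz"))
E
python3 -c "
from h import *
snap('wrist','1')"
```

```text
clock: 2.02
tool_pos: [0.5282, -0.2384, 0.277]
orientation: [84.3, 89.4, -178.9]
force: [0.2, -0.4, -0.4]
opening: 0.0876
clock 2.025 tcp [ 0.5282 -0.2384  0.277 ] F [ 0.21 -0.43 -0.4 ] op 0.0876
[[-9.600e-03 -9.929e-01 -1.183e-01]
 [-2.000e-04 -1.183e-01  9.930e-01]
 [-1.000e+00  9.600e-03  1.000e-03]]
```

View pics/wrist1.png

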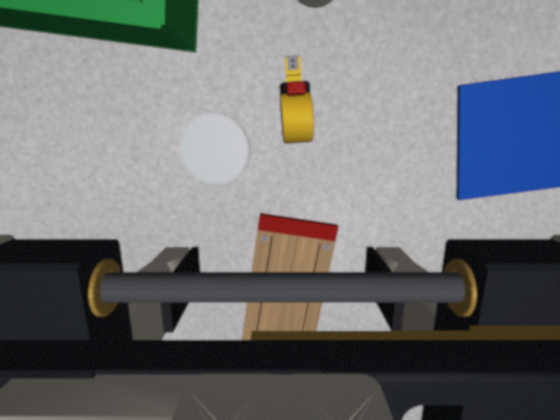

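Run:
```python
from h import *
s,o=load("wrist","1"); im=s["image"]; hsv=cv2.cvtColor(im,cv2.COLOR_RGB2HSV)
P=depthpts(s,o)
red=((hsv[...,0]<6)|(hsv[...,0]>174))&(hsv[...,1]>150)&(hsv[...,2]>70)
n,l,st,ce=cv2.connectedComponentsWithStats(red.astype(np.uint8))
for i in range(1,n):
    if st[i,4]>40:
        c=cv2.minAreaRect(np.argwhere(l==i)[:,::-1].astype(np.float32)); box=cv2.boxPoints(c)
        print(st[i],ce[i].round(1),"med",np.median(P[l==i],0).round(4)); print(box.round(1)); print(onplane(s,box,0.012,o).round(4), onplane(s,box,0.062,o).round(4))
# case heights
sub=P[40:160,265:335].reshape(-1,3); col=im[40:160,265:335].reshape(-1,3)
print("bench z",np.median(P[170:200,300:400].reshape(-1,3),0), "board z",np.median(P[242:260,275:315].reshape(-1,3),0))
for zr in [(.003,.02),(.02,.05),(.05,.058),(.058,.07)]:
    m=(sub[:,2]>zr[0])&(sub[:,2]<zr[1]); 
    if m.sum(): print(zr,m.sum(),sub[m].min(0).round(4),sub[m].max(0).round(4),sub[m].mean(0).round(4))
m=(sub[:,2]>.045); q=sub[m][:,:2]; print(cv2.minAreaRect(q.astype(np.float32)))
m=(sub[:,2]>.008); q=sub[m][:,:2]; q-=q.mean(0); w,V=np.linalg.eigh(q.T@q); print(V[:,1], np.degrees(np.arctan2(*V[::-1,1])))
cv2.imwrite("pics/w1c.png",cv2.resize(im[40:250,200:360],None,fx=2.8,fy=2.8,interpolation=cv2.INTER_CUBIC)[:,:,::-1])
```

```text
[287  82  20  13 217] [296.  88.] med [ 0.5231 -0.3525  0.0632]
[[286.1  83.2]
 [305.2  81.4]
 [306.3  92.9]
 [287.1  94.6]]
[[ 0.5339 -0.3626  0.012 ]
 [ 0.5108 -0.3674  0.012 ]
 [ 0.5077 -0.3544  0.012 ]
 [ 0.531  -0.3495  0.012 ]] [[ 0.5343 -0.3561  0.062 ]
 [ 0.5138 -0.3604  0.062 ]
 [ 0.5111 -0.3489  0.062 ]
 [ 0.5317 -0.3446  0.062 ]]
[ 259  215   78   26 1173] [297.4 227.3] med [ 0.4962 -0.1803  0.0134]
[[258.2 229.2]
 [260.5 214. ]
 [336.7 225.4]
 [334.4 240.6]]
[[ 0.5493 -0.1707  0.012 ]
 [ 0.5484 -0.1927  0.012 ]
 [ 0.442  -0.1887  0.012 ]
 [ 0.4415 -0.1663  0.012 ]] [[ 0.5478 -0.1869  0.062 ]
 [ 0.547  -0.2063  0.062 ]
 [ 0.4531 -0.2028  0.062 ]
 [ 0.4527 -0.183   0.062 ]]
bench z [ 0.43191093 -0.24577672  0.00116916] board z [ 0.49532628 -0.14559971  0.01315739]
(0.003, 0.02) 485 [ 0.4677 -0.4172  0.003 ] [ 0.5616 -0.2731  0.019 ] [ 0.5249 -0.3743  0.0141]
(0.02, 0.05) 387 [ 0.4951 -0.3641  0.0232] [ 0.5411 -0.2918  0.0499] [ 0.5205 -0.3295  0.0427]
(0.05, 0.058) 585 [ 0.4961 -0.3519  0.05  ] [ 0.5378 -0.2979  0.058 ] [ 0.5179 -0.3234  0.0546]
(0.058, 0.07) 958 [ 0.4982 -0.3606  0.058 ] [ 0.5361 -0.305   0.0656] [ 0.5182 -0.3303  0.0607]
((0.5200672149658203, -0.3279694616794586), (0.039913978427648544, 0.06421595066785812), 10.27866268157959)
[-0.17130312  0.98521837] 99.86359365975262
```

View pics/w1c.png

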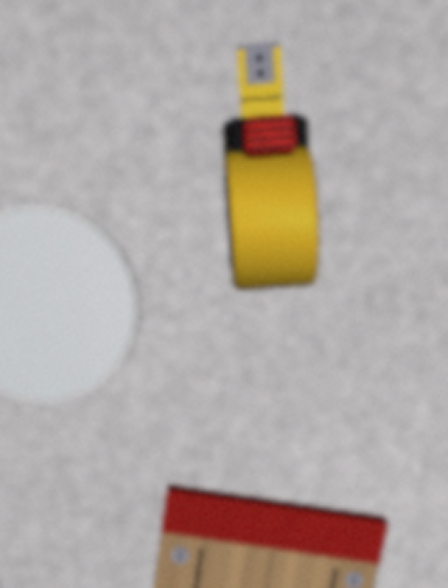

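```bash
python3 -m crank '[{"linear":[-0.045,-0.34,-0.6],"rot":[0,-0.03,0.16],"hand":0.62},{"linear":[-0.045,-0.34,-0.6],"rot":[0,-0.03,0.16],"hand":0.62},{"linear":[-0.045,-0.34,-0.6],"rot":[0,-0.03,0.16],"hand":0.62},{"linear":[-0.045,-0.34,-0.6],"rot":[0,-0.03,0.16],"hand":0.62},{"linear":[0,0,0],"rot":[0,0,0],"hand":0.62},{"linear":[0,0,0],"rot":[0,0,0],"hand":0.62}]'
python3 - <<'E'
from h import *
s,o=snap('wrist','2')
im=s["image"]; hsv=cv2.cvtColor(im,cv2.COLOR_RGB2HSV)
red=((hsv[...,0]<6)|(hsv[...,0]>174))&(hsv[...,1]>150)&(hsv[...,2]>70)
n,l,st,ce=cv2.connectedComponentsWithStats(red.astype(np.uint8)); P=depthpts(s,o)
for i in range(1,n):
    if st[i,4]>40:
        c=cv2.minAreaRect(np.argwhere(l==i)[:,::-1].astype(np.float32)); box=cv2.boxPoints(c)
        print(st[i],onplane(s,ce[i],0.062,o).round(4),"med",np.median(P[l==i],0).round(4)); print(onplane(s,box,0.062,o).round(4))
# board from top
s=dict(np.load("top0.npz")); im=s["image"]; P=depthpts(s)
hsv=cv2.cvtColor(im,cv2.COLOR_RGB2HSV)
roi=np.zeros(im.shape[:2],bool); roi[200:260,235:345]=1
m=roi&(hsv[...,1]>60)
cs,_=cv2.findContours(m.astype(np.uint8),cv2.RETR_EXTERNAL,cv2.CHAIN_APPROX_NONE); c=max(cs,key=cv2.contourArea)
r=cv2.minAreaRect(c); b=onplane(s,cv2.boxPoints(r),.012); print(r,b.round(4), hsv[225,236:256].tolist())
E
```

```text
clock: 2.82
tool_pos: [0.5133, -0.3257, 0.1296]
orientation: [-112.3, 89.9, -12.7]
force: [0.4, 0.8, 0.4]
opening: 0.0542
clock 2.825 tcp [ 0.5133 -0.3257  0.1296] F [0.43 0.78 0.44] op 0.0542
[[ 1.500e-03 -9.862e-01 -1.654e-01]
 [-3.000e-04 -1.654e-01  9.862e-01]
 [-1.000e+00 -1.400e-03 -6.000e-04]]
[259 176  29  21 550] [[ 0.5234 -0.355   0.062 ]] med [ 0.5233 -0.3552  0.0629]
[[ 0.5343 -0.3603  0.062 ]
 [ 0.5147 -0.3636  0.062 ]
 [ 0.5122 -0.3493  0.062 ]
 [ 0.5321 -0.346   0.062 ]]
((292.4485168457031, 229.7035675048828), (88.6654052734375, 34.4201774597168), 4.184916019439697) [[ 0.4555  0.1117  0.012 ]
 [ 0.5723  0.1079  0.012 ]
 [ 0.5596 -0.1934  0.012 ]
 [ 0.4428 -0.1865  0.012 ]] [[15, 13, 122], [12, 10, 122], [12, 11, 120], [15, 12, 123], [15, 13, 122], [18, 10, 122], [15, 13, 122], [10, 7, 115], [165, 6, 88], [15, 9, 113], [12, 10, 122], [12, 10, 122], [17, 57, 111], [17, 98, 104], [17, 100, 102], [16, 99, 103], [16, 100, 102], [16, 102, 103], [16, 98, 104], [16, 101, 104]]
```

View pics/wrist2.png

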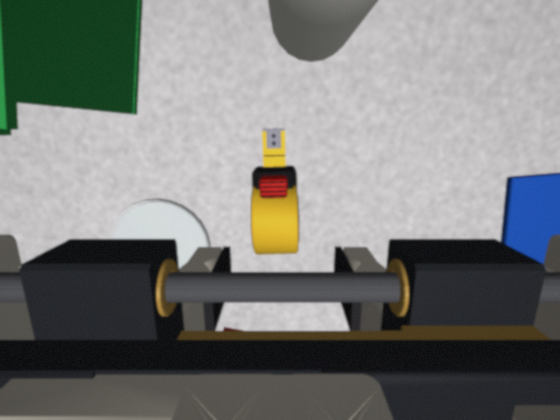

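```bash
python3 -m crank '[{"linear":[0.03,0.02,-0.5],"rot":[0,0,0],"hand":0.62},{"linear":[0.03,0.02,-0.5],"rot":[0,0,0],"hand":0.62},{"linear":[0.02,0.01,-0.4],"rot":[0,0,0],"hand":0.62},{"linear":[0,0,-0.3],"rot":[0,0,0],"hand":0.62},{"linear":[0,0,-0.15],"rot":[0,0,0],"hand":0.62},{"linear":[0,0,0],"rot":[0,0,0],"hand":0.62}]'
```

```text
clock: 3.62
tool_pos: [0.5253, -0.3215, 0.0259]
orientation: [-116.3, 89.0, -16.6]
force: [-0.7, 0.1, 0.9]
opening: 0.0544
```

```bash
python3 -c "
from h import *
snap('wrist','3')"; python3 -m crank '[{"linear":[-0.11,-0.01,0],"rot":[0,0,0],"hand":0.62},{"linear":[0,0,0],"rot":[0,0,0],"hand":0.62}]';  python3 -c "
from h import *
snap('wrist','4')"
```

```text
clock 3.625 tcp [ 0.5253 -0.3215  0.0259] F [-0.67  0.13  0.86] op 0.0544
[[ 0.0175 -0.9856 -0.1683]
 [-0.0052 -0.1684  0.9857]
 [-0.9998 -0.0164 -0.0081]]
clock: 3.92
tool_pos: [0.5195, -0.3225, 0.0282]
orientation: [-116.5, 88.8, -16.8]
force: [0.0, 1.3, 0.5]
opening: 0.0545
clock 3.925 tcp [ 0.5195 -0.3225  0.0282] F [0.01 1.31 0.46] op 0.0545
[[ 0.0209 -0.9855 -0.1687]
 [-0.0063 -0.1688  0.9856]
 [-0.9998 -0.0195 -0.0097]]
```

View pics/wrist4.png

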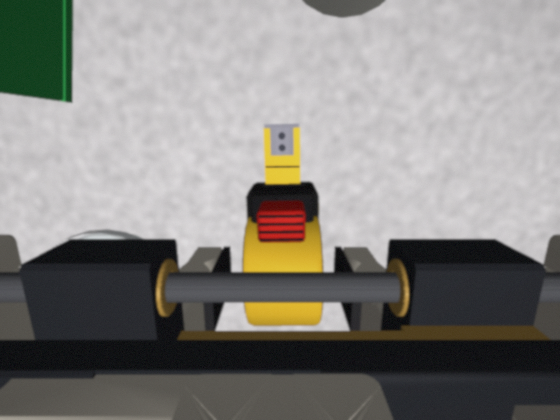

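```bash
python3 -m crank '[{"linear":[-0.02,0,-0.12],"rot":[0.07,0.24,0],"hand":0.62},{"linear":[0,0,-0.1],"rot":[0,0,0],"hand":0.62},{"linear":[0,0,0],"rot":[0,0,0],"hand":0.62}]';  python3 -c "
from h import *
from plant import monitor
o=monitor.get_obs(); print(o['tool_pos'],Rt(o).round(4))"
```

```text
clock: 4.35
tool_pos: [0.5188, -0.3228, 0.0144]
orientation: [85.3, 90.0, -175.0]
force: [-0.4, 0.9, -0.3]
opening: 0.0545
[ 0.51883418 -0.32277076  0.01435499] [[-8.000e-04 -9.857e-01 -1.687e-01]
 [-1.000e-04 -1.687e-01  9.857e-01]
 [-1.000e+00  8.000e-04  1.000e-04]]
```

```bash
python3 -m crank '[{"linear":[0,0,0],"rot":[0,0,0],"hand":0.3},{"linear":[0,0,0],"rot":[0,0,0],"hand":0.1},{"linear":[0,0,0],"rot":[0,0,0],"hand":0},{"linear":[0,0,0],"rot":[0,0,0],"hand":0},{"linear":[0,0,0],"rot":[0,0,0],"hand":0}]';  python3 -c "
from h import *
s,o=snap('wrist','5')
im=s['image']; hsv=cv2.cvtColor(im,cv2.COLOR_RGB2HSV)
red=((hsv[...,0]<6)|(hsv[...,0]>174))&(hsv[...,1]>150)&(hsv[...,2]>70)
n,l,st,ce=cv2.connectedComponentsWithStats(red.astype(np.uint8)); P=depthpts(s,o)
for i in range(1,n):
    if st[i,4]>40: print(st[i],onplane(s,ce[i],0.062,o).round(4))
"
```

```text
clock: 4.97
tool_pos: [0.5188, -0.3228, 0.014]
orientation: [81.9, 89.9, -178.4]
force: [1.2, -0.5, -1.8]
opening: 0.0358
clock 4.975 tcp [ 0.5188 -0.3228  0.014 ] F [ 1.17 -0.46 -1.85] op 0.0358
[[-1.000e-03 -9.857e-01 -1.687e-01]
 [-0.000e+00 -1.687e-01  9.857e-01]
 [-1.000e+00  1.000e-03  1.000e-04]]
[ 253  209   56   46 2198] [[ 0.5236 -0.3563  0.062 ]]
```

View pics/wrist5.png

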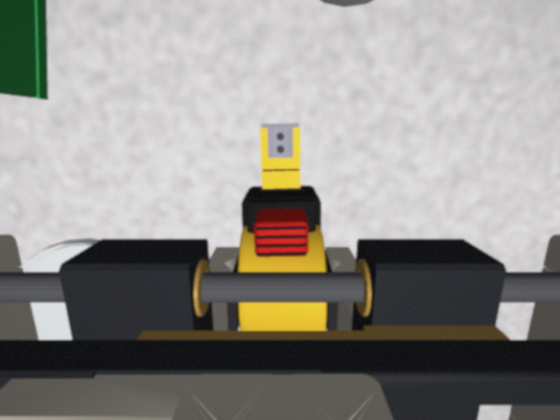

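Run:
```python
from h import *
s=dict(np.load("top0.npz")); im=s["image"].astype(float)
g=cv2.cvtColor(s["image"],cv2.COLOR_RGB2HSV)[...,1].astype(float)
up=[];lo=[]
for u in range(262,326):
    c=g[195:265,u]
    def cross(a,b):  # subpixel where saturation crosses 50
        i=np.where(a>50)[0]; return i
    i=np.where(c>50)[0]; a,b=i[0],i[-1]
    up.append([u,195+a-1+(50-c[a-1])/(c[a]-c[a-1])]); lo.append([u,195+b+(c[b]-50)/(c[b]-c[b+1])])
for n,e in (("up",up),("lo",lo)):
    q=onplane(s,e,.012)[:,:2]
    p=np.polyfit(q[:,1],q[:,0],1)
    r=q[:,0]-np.polyval(p,q[:,1]); k=np.abs(r)<0.003; p=np.polyfit(q[k,1],q[k,0],1)
    print(n,p,k.sum(),np.abs(r[k]).max(),"heading",np.degrees(np.arctan2(-1,-p[0])), "x at y=-.19,.11",np.polyval(p,[-.19,.11]).round(4))
L=[];Rr=[]
sat=g
for v in range(214,246):
    c=g[v,235:345]; i=np.where(c>50)[0]; a,b=i[0],i[-1]
    L.append([235+a-1+(50-c[a-1])/(c[a]-c[a-1]),v]); Rr.append([235+b+(c[b]-50)/(c[b]-c[b+1]),v])
for n,e in (("plain",L),("red",Rr)):
    q=onplane(s,e,.012)[:,:2]; p=np.polyfit(q[:,0],q[:,1],1); r=q[:,1]-np.polyval(p,q[:,0]); k=np.abs(r)<0.003; p=np.polyfit(q[k,0],q[k,1],1)
    print(n,p,k.sum(),np.polyval(p,[.45,.5,.55]).round(4))
print(s["image"][226,238:256].tolist())
```

```text
up [0.03778493 0.56046905] 64 0.0007787975551331039 heading -92.16388748023833 x at y=-.19,.11 [0.5533 0.5646]
lo [0.03678292 0.45033694] 64 0.0007239096498689035 heading -92.106556606159 x at y=-.19,.11 [0.4433 0.4544]
plain [-0.03385915  0.12818943] 27 [0.113  0.1113 0.1096]
red [ 0.03050837 -0.20498005] 3 [-0.1913 -0.1897 -0.1882]
[[122, 118, 114], [120, 119, 116], [121, 119, 116], [123, 121, 118], [122, 119, 117], [114, 112, 111], [96, 94, 95], [115, 113, 111], [124, 121, 118], [122, 120, 117], [113, 100, 87], [106, 88, 66], [104, 85, 62], [106, 87, 64], [104, 86, 63], [104, 85, 64], [104, 86, 62], [105, 86, 63]]
```

```bash
python3 -m crank '[{"linear":[0,0,0.1],"rot":[0,0,0],"hand":0},{"linear":[0,0,0.4],"rot":[0,0,0],"hand":0},{"linear":[0,0,0.5],"rot":[0,0,0],"hand":0},{"linear":[0,0,0.5],"rot":[0,0,0],"hand":0},{"linear":[-0.05,0.3,0.1],"rot":[0,0,-0.4],"hand":0},{"linear":[-0.05,0.5,0],"rot":[0.5,0,-0.4],"hand":0},{"linear":[-0.05,0.5,0],"rot":[0.8,0,-0.4],"hand":0},{"linear":[-0.05,0.5,0],"rot":[0.8,0,-0.4],"hand":0},{"linear":[-0.05,0.5,0],"rot":[0.8,0,-0.4],"hand":0},{"linear":[-0.05,0.5,0],"rot":[0.8,0,-0.4],"hand":0},{"linear":[0,0.2,0],"rot":[0.8,0,0],"hand":0},{"linear":[0,0,0],"rot":[0,0,0],"hand":0},{"linear":[0,0,0],"rot":[0,0,0],"hand":0}]'
cat >> h.py <<'E'
D=np.array([-0.0372,-0.9993,0]); RED=np.array([0.4983,-0.190,0.012])
def casepose(o):
    """case axes X,Y,Z world; nose-down tip; points"""
    M=Rt(o); X=-M[:,2]; Z=-M[:,0]; Y=np.cross(Z,X); t=o["tool_pos"]
    pt=lambda cx,cy,cz: t+X*(cx+0.0005)+Y*cy+Z*(cz-0.014)
    tip=np.degrees(np.arcsin(-X[2])); head=np.degrees(np.arctan2(X[1],X[0])); roll=np.degrees(np.arcsin(Y[2]))
    return tip,head,roll,pt
def board(p):
    q=p-RED; B=np.array([0.9993,-0.0372,0]); return np.array([q@D,q@B,p[2]])*1000  # along(+beyond red), left, z in mm
def report(o):
    tip,head,roll,pt=casepose(o)
    print("clock",o["clock"],"tip %.2f head %.2f roll %.2f"%(tip,head,roll),"tcp",o["tool_pos"].round(4),"F",o["force"].round(1),"op",round(float(o["opening"]),4))
    for n,c in (("nosebot",(.043,0,0)),("heel",(-.027,0,0)),("mouth",(.043,0,.013)),("hooktip",(.073,0,.003)),("tcp",(-.0005,0,.014))): print("  ",n,board(pt(*c)).round(1))
E
python3 -c "
from h import *
s,o=snap('wrist','6'); report(o)"
```

```text
clock: 6.65
tool_pos: [0.494, -0.1347, 0.113]
orientation: [0.1, 66.6, 87.3]
force: [0.2, 0.4, -3.3]
opening: 0.036
clock 6.65 tcp [ 0.494  -0.1347  0.113 ] F [ 0.17  0.37 -3.3 ] op 0.036
[[ 1.880e-02 -9.988e-01  4.490e-02]
 [ 3.970e-01  4.870e-02  9.165e-01]
 [-9.176e-01  6.000e-04  3.975e-01]]
clock 6.65 tip 23.42 head -92.81 roll -0.03 tcp [ 0.494  -0.1347  0.113 ] F [ 0.2  0.4 -3.3] op 0.036
   nosebot [-20.8  -6.8  82.9]
   heel [-85.   -6.1 110.7]
   mouth [-15.6  -6.9  94.8]
   hooktip [ 7.9 -7.1 73.7]
   tcp [-55.1  -6.4 113. ]
```

View pics/wrist6.png

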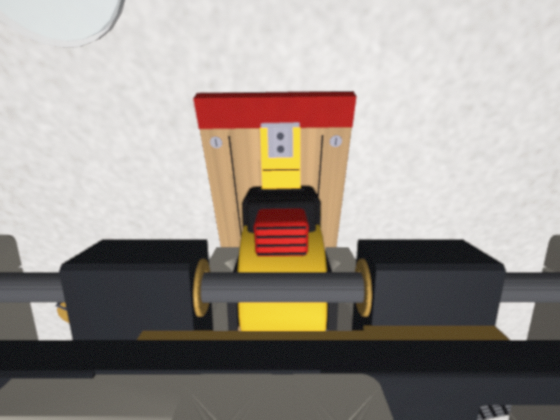

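Run:
```python
from h import *
s,o=load("wrist","6"); im=s["image"]; hsv=cv2.cvtColor(im,cv2.COLOR_RGB2HSV)
red=((hsv[...,0]<6)|(hsv[...,0]>174))&(hsv[...,1]>150)&(hsv[...,2]>60); red[180:]=0
P=depthpts(s,o)
E=[]
for u in range(205,350,4):
    v=np.where(red[:,u])[0]; print(end=""); E.append([u,v.min()-.5])
q=onplane(s,E,.012,o); print(np.array([board(p) for p in q]).round(1)[::5])
print("redge im rows",[e[1] for e in E][::5], im[88:104,276].tolist())
# side edges of red/wood
for v in (105,118,140,170):
    r=(hsv[v,:,1]>90); i=np.where(r)[0]; print(v,i.min(),i.max(),[board(p).round(1).tolist() for p in onplane(s,[[i.min(),v],[i.max(),v]],.012,o)])
print(board(P[110,250]),board(P[150,225]))
tip,head,roll,pt=casepose(o)
print("pred hook top px",proj(s,np.array([pt(.073,0,.014),pt(.075,0.009,.014),pt(.075,-0.009,.014),pt(.033,0,.062)]),o).round(1))
```

```text
[[  2.5  43.4  12. ]
 [  2.4  30.   12. ]
 [  2.3  16.5  12. ]
 [  2.8   3.   12. ]
 [  2.6 -10.4  12. ]
 [  2.5 -23.8  12. ]
 [  2.3 -37.2  12. ]
 [  2.2 -50.7  12. ]]
redge im rows [np.float64(93.5), np.float64(93.5), np.float64(93.5), np.float64(92.5), np.float64(92.5), np.float64(92.5), np.float64(92.5), np.float64(92.5)] [[235, 233, 232], [232, 229, 228], [222, 216, 214], [189, 169, 168], [138, 100, 98], [108, 40, 40], [105, 24, 23], [109, 23, 23], [125, 29, 25], [151, 32, 28], [171, 35, 34], [177, 38, 36], [178, 39, 37], [178, 38, 33], [179, 41, 37], [179, 38, 36]]
105 194 354 [[-5.1, 52.2, 12.0], [-6.3, -57.8, 12.0]]
118 197 353 [[-14.3, 51.8, 12.0], [-15.6, -58.3, 12.0]]
140 203 348 [[-31.1, 50.3, 12.0], [-32.3, -56.7, 12.0]]
170 208 344 [[-56.5, 50.5, 12.0], [-57.7, -56.5, 12.0]]
[-8.16390453 13.72928626 14.35550056] [-38.80139525  34.80619386  13.11364417]
pred hook top px [[279.4 120.4]
 [260.5 116. ]
 [298.3 116. ]
 [278.7 231.3]]
```

```bash
python3 -m crank '[{"linear":[0.035,0,-0.3],"rot":[0.15,0,0.07],"hand":0},{"linear":[0.035,0,-0.3],"rot":[0.15,0,0.07],"hand":0},{"linear":[0,0,-0.2],"rot":[0,0,0],"hand":0},{"linear":[0,0,0],"rot":[0,0,0],"hand":0}]'
python3 -c "
from h import *
s,o=snap('wrist','7'); report(o); snap('side','7')"
```

```text
clock: 7.2
tool_pos: [0.4976, -0.1345, 0.0603]
orientation: [0.5, 65.0, 88.5]
force: [-0.7, -0.2, -3.8]
opening: 0.0361
clock 7.2 tcp [ 0.4976 -0.1345  0.0603] F [-0.7  -0.22 -3.84] op 0.0361
[[ 0.0113 -0.9994  0.0333]
 [ 0.422   0.0349  0.9059]
 [-0.9065  0.0038  0.4222]]
clock 7.2 tip 24.97 head -92.10 roll -0.22 tcp [ 0.4976 -0.1345  0.0603] F [-0.7 -0.2 -3.8] op 0.0361
   nosebot [-21.9  -2.8  29.2]
   heel [-85.4  -2.8  58.8]
   mouth [-16.4  -2.8  41. ]
   hooktip [ 6.5 -2.8 19.3]
   tcp [-55.5  -2.8  60.3]
clock 7.25 tcp [ 0.4979 -0.1346  0.0609] F [-0.73 -0.25 -4.01] op 0.0358
[[ 0.012  -0.9994  0.0327]
 [ 0.4217  0.0347  0.9061]
 [-0.9067  0.0029  0.4219]]
```

View pics/wrist7.png

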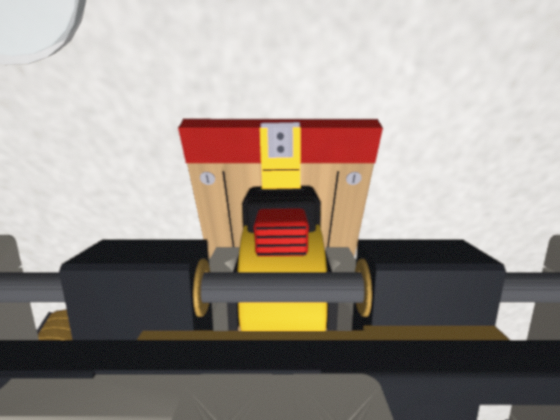

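View pics/side7.png

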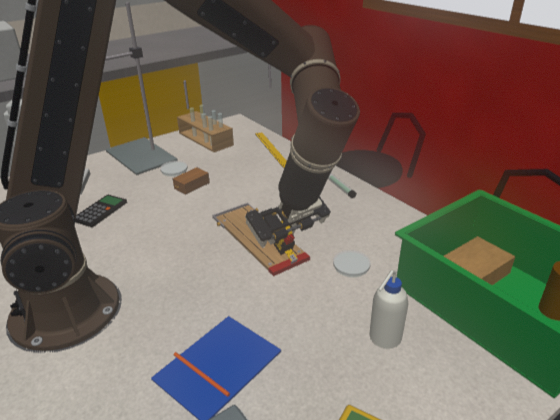

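Run:
```python
from h import *
s,o=load("wrist","7"); im=s["image"]; P=depthpts(s,o)
print(im[114:132,240].tolist()); print(im[114:132,320].tolist()); print(im[116:130,280].tolist())
for px in ([281,127],[281,124],[281,122]): print("hook px",px,"depthpt",board(P[px[1],px[0]]).round(1))
for px in ([240,120],[240,124],[240,128],[240,140]): print(px,board(P[px[1],px[0]]).round(1), board(onplane(s,px,.012,o)[0]).round(1))
```

```text
[[235, 233, 231], [235, 233, 231], [233, 230, 228], [226, 220, 216], [193, 173, 169], [141, 102, 100], [112, 44, 42], [107, 22, 20], [107, 23, 20], [106, 21, 22], [107, 23, 23], [108, 24, 23], [118, 29, 26], [142, 31, 28], [170, 39, 35], [179, 35, 33], [182, 40, 36], [182, 40, 36]]
[[235, 233, 231], [234, 231, 230], [232, 229, 227], [224, 216, 213], [190, 168, 164], [141, 101, 97], [112, 45, 42], [106, 18, 18], [107, 19, 17], [109, 24, 22], [108, 22, 19], [108, 26, 21], [115, 26, 25], [134, 28, 24], [162, 33, 29], [179, 37, 35], [183, 40, 37], [185, 41, 38]]
[[234, 231, 230], [226, 220, 218], [191, 171, 169], [142, 102, 99], [113, 47, 45], [113, 50, 53], [133, 96, 102], [160, 142, 152], [178, 172, 184], [181, 180, 193], [182, 181, 195], [184, 183, 197], [187, 186, 201], [186, 185, 200]]
hook px [281, 127] depthpt [ 9.6 -3.1 33.7]
hook px [281, 124] depthpt [10.8 -3.1 32.9]
hook px [281, 122] depthpt [ 0.2 -3.2  6.7]
[240, 120] [ 0.2 19.8  4.2] [ 3.6 18.8 12. ]
[240, 124] [-0.  19.4  8.9] [ 1.4 18.9 12. ]
[240, 128] [-0.1 18.9 13.7] [-0.9 19.1 12. ]
[240, 140] [-6.9 19.4 14.2] [-8.1 19.7 12. ]
```

```bash
python3 -m crank '[{"linear":[0,-0.06,0],"rot":[0,0,0],"hand":0},{"linear":[0,0,-0.1],"rot":[0,0,0],"hand":0},{"linear":[0,0,-0.08],"rot":[0,0,0],"hand":0},{"linear":[0,0,0],"rot":[0,0,0],"hand":0}]'
python3 -c "
from h import *
from plant import monitor
report(monitor.get_obs())"
```

```text
clock: 7.8
tool_pos: [0.4992, -0.1388, 0.0516]
orientation: [-0.2, 65.1, 87.9]
force: [0.1, 0.1, -4.0]
opening: 0.0356
clock 7.8 tip 24.88 head -91.94 roll 0.07 tcp [ 0.4992 -0.1388  0.0516] F [ 0.1  0.1 -4. ] op 0.0356
   nosebot [-17.6  -0.9  20.6]
   heel [-81.1  -1.1  50. ]
   mouth [-12.1  -0.9  32.4]
   hooktip [10.9 -0.8 10.7]
   tcp [-51.2  -1.   51.6]
```

```bash
python3 -m crank '[{"linear":[-0.01,0,-0.07],"rot":[0,0,0],"hand":0},{"linear":[0,0,-0.025],"rot":[0,0,0],"hand":0},{"linear":[0,0,0],"rot":[0,0,0],"hand":0}]'
python3 -c "
from h import *
s,o=snap('wrist','8')
report(o);snap('side','8')
im=s['image']
P=depthpts(s,o)
print(im[112:132,281].tolist())
for px in ([281,127],[281,124],[240,124],[240,130],[240,140]): print(px,board(P[px[1],px[0]]).round(1))
cv2.imwrite('pics/w8c.png',cv2.resize(im[90:260,180:380],None,fx=3,fy=3,interpolation=cv2.INTER_CUBIC)[:,:,::-1])
"
```

```text
clock: 8.18
tool_pos: [0.4986, -0.1388, 0.0455]
orientation: [-0.2, 65.1, 87.9]
force: [-0.2, -0.5, -3.6]
opening: 0.0357
clock 8.175 tcp [ 0.4986 -0.1388  0.0455] F [-0.18 -0.54 -3.56] op 0.0357
[[ 0.0156 -0.9994  0.0305]
 [ 0.4204  0.0343  0.9067]
 [-0.9072 -0.0013  0.4207]]
clock 8.175 tip 24.88 head -91.93 roll 0.08 tcp [ 0.4986 -0.1388  0.0455] F [-0.2 -0.5 -3.6] op 0.0357
   nosebot [-17.6  -1.5  14.5]
   heel [-81.1  -1.7  44. ]
   mouth [-12.2  -1.5  26.3]
   hooktip [10.8 -1.4  4.6]
   tcp [-51.2  -1.6  45.5]
clock 8.225 tcp [ 0.4986 -0.1388  0.0456] F [-0.17  0.   -4.11] op 0.0362
[[ 0.0157 -0.9994  0.0305]
 [ 0.4204  0.0342  0.9067]
 [-0.9072 -0.0014  0.4207]]
[[231, 229, 227], [233, 231, 229], [234, 232, 229], [234, 232, 230], [234, 232, 230], [233, 232, 229], [234, 232, 231], [234, 232, 230], [235, 233, 231], [232, 230, 229], [224, 223, 223], [204, 202, 209], [185, 184, 196], [182, 181, 194], [183, 181, 195], [183, 182, 196], [185, 183, 198], [186, 185, 199], [183, 182, 196], [175, 174, 189]]
[281, 127] [14.  -2.2 18.8]
[281, 124] [14.6 -2.2 16.8]
[240, 124] [ 7.2 19.5  0.4]
[240, 130] [ 4.1 19.7  1.2]
[240, 140] [ 0.2 19.6  4.8]
```

View pics/w8c.png

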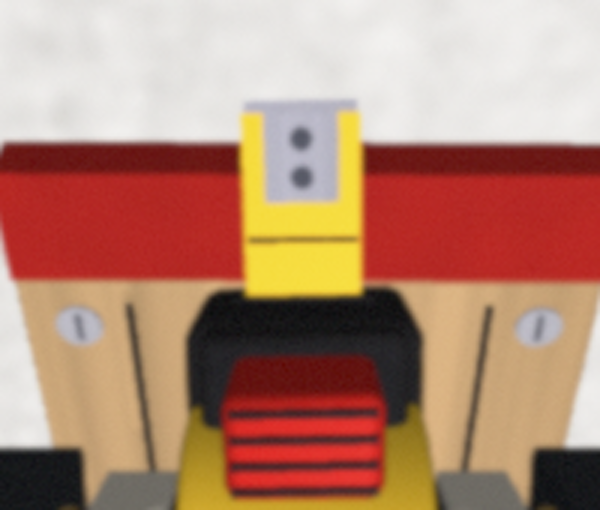

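```bash
python3 -m crank '[{"linear":[0.003,0.08,0],"rot":[0,0,0],"hand":0},{"linear":[0.004,0.1,0],"rot":[0,0,0],"hand":0},{"linear":[0.004,0.1,0],"rot":[0,0,0],"hand":0},{"linear":[0.004,0.1,0],"rot":[0,0,0],"hand":0},{"linear":[0,0,0],"rot":[0,0,0],"hand":0}]'
python3 -c "
from h import *
s,o=snap('wrist','9')
report(o)
im=s['image']
P=depthpts(s,o)
cv2.imwrite('pics/w9c.png',cv2.resize(im[60:260,180:380],None,fx=3,fy=3,interpolation=cv2.INTER_CUBIC)[:,:,::-1])
"
```

```text
clock: 8.9
tool_pos: [0.4997, -0.1155, 0.046]
orientation: [-0.3, 65.3, 87.8]
force: [-0.4, -2.9, -3.8]
opening: 0.0361
clock 8.9 tcp [ 0.4997 -0.1155  0.046 ] F [-0.45 -2.88 -3.81] op 0.0361
[[ 0.0163 -0.9994  0.0297]
 [ 0.4183  0.0338  0.9077]
 [-0.9082 -0.0024  0.4186]]
clock 8.9 tip 24.75 head -91.87 roll 0.14 tcp [ 0.4997 -0.1155  0.046 ] F [-0.4 -2.9 -3.8] op 0.0361
   nosebot [-40.8  -1.2  15.1]
   heel [-104.4   -1.5   44.4]
   mouth [-35.4  -1.2  26.9]
   hooktip [-12.3  -1.1   5.3]
   tcp [-74.5  -1.4  46. ]
```

View pics/w9c.png

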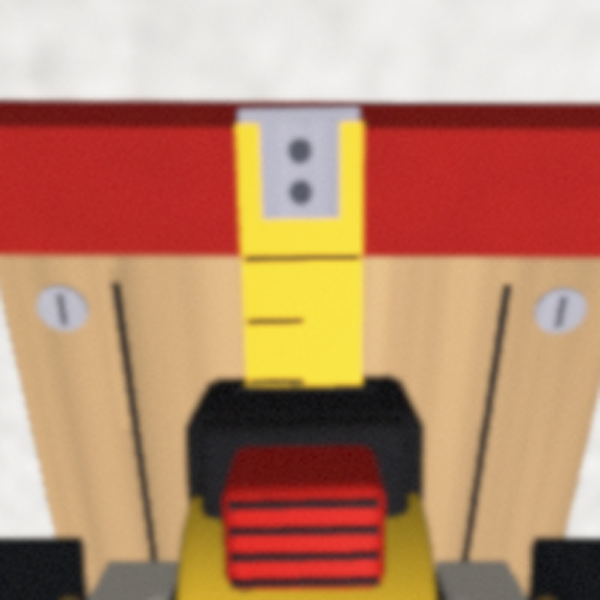

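```bash
python3 -m crank '[{"linear":[0.006,0.16,-0.015],"rot":[-0.5,0.02,0],"hand":0},{"linear":[0.006,0.16,-0.02],"rot":[-0.5,0.02,0],"hand":0},{"linear":[0.006,0.16,-0.02],"rot":[-0.5,0.02,0],"hand":0},{"linear":[0.006,0.16,-0.02],"rot":[-0.5,0.02,0],"hand":0},{"linear":[0.006,0.16,-0.02],"rot":[-0.5,0.02,0],"hand":0},{"linear":[0,0.05,0],"rot":[0,0,0],"hand":0}]'
python3 -c "
from h import *
from plant import monitor
report(monitor.get_obs())"
```

```text
clock: 9.7
tool_pos: [0.5005, -0.0648, 0.0398]
orientation: [0.1, 78.1, 88.1]
force: [-0.3, -3.4, -3.3]
opening: 0.0359
clock 9.7 tip 11.89 head -92.04 roll -0.03 tcp [ 0.5005 -0.0648  0.0398] F [-0.3 -3.4 -3.3] op 0.0359
   nosebot [-85.5  -2.5  17.2]
   heel [-154.    -2.6   31.6]
   mouth [-82.8  -2.4  29.9]
   hooktip [-55.5  -2.4  13.9]
   tcp [-125.1   -2.5   39.8]
```

```bash
python3 -m crank '[{"linear":[0.015,0.25,-0.025],"rot":[-0.48,0.02,0],"hand":0},{"linear":[0.015,0.25,-0.025],"rot":[-0.48,0.02,0],"hand":0},{"linear":[0.012,0.25,-0.025],"rot":[-0.48,0.02,0],"hand":0},{"linear":[0.01,0.25,-0.025],"rot":[-0.48,0.02,0],"hand":0},{"linear":[0.01,0.25,-0.025],"rot":[-0.48,0.02,0],"hand":0},{"linear":[0.005,0.2,0],"rot":[0,0,0],"hand":0},{"linear":[0,0.05,0],"rot":[0,0,0],"hand":0}]'
python3 -c "
from h import *
s,o=snap('wrist','10'); report(o)
im=s['image']; hsv=cv2.cvtColor(im,cv2.COLOR_RGB2HSV)"
```

```text
clock: 10.58
tool_pos: [0.5017, 0.0242, 0.0312]
orientation: [107.7, 89.4, -164.6]
force: [1.0, -3.3, -5.1]
opening: 0.036
clock 10.575 tcp [0.5017 0.0242 0.0312] F [ 1.03 -3.3  -5.14] op 0.036
[[-0.01   -0.9991  0.0416]
 [-0.0027  0.0416  0.9991]
 [-0.9999  0.0099 -0.0032]]
clock 10.575 tip -0.18 head -92.38 roll -0.56 tcp [0.5017 0.0242 0.0312] F [ 1.  -3.3 -5.1] op 0.036
   nosebot [-170.6   -4.9   17.3]
   heel [-240.6   -4.6   17.1]
   mouth [-170.6   -4.8   30.3]
   hooktip [-140.6   -5.    20.4]
   tcp [-214.1   -4.6   31.2]
```

View pics/wrist10.png

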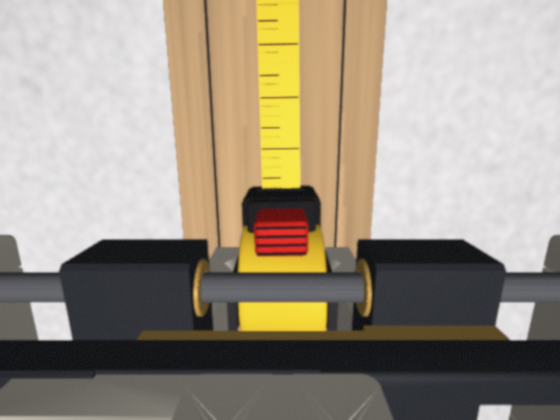

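```bash
python3 -m crank '[{"linear":[0.025,0.2,0],"rot":[0,-0.06,0.03],"hand":0},{"linear":[0.025,0.3,0.01],"rot":[0,-0.06,0.02],"hand":0},{"linear":[0.025,0.3,0],"rot":[0,0,0],"hand":0},{"linear":[0.02,0.3,0],"rot":[0,0,0],"hand":0},{"linear":[0.012,0.3,0],"rot":[0,0,0],"hand":0},{"linear":[0,0,0],"rot":[0,0,0],"hand":0}]'
python3 -c "
from h import *
from plant import monitor
report(monitor.get_obs())"
```

```text
clock: 11.38
tool_pos: [0.5069, 0.1104, 0.0314]
orientation: [127.4, 89.8, -145.0]
force: [-0.6, -4.6, -5.7]
opening: 0.0361
clock 11.375 tip -0.12 head -92.40 roll -0.15 tcp [0.5069 0.1104 0.0314] F [-0.6 -4.6 -5.7] op 0.0361
   nosebot [-257.    -2.8   17.5]
   heel [-327.    -2.5   17.4]
   mouth [-257.    -2.8   30.5]
   hooktip [-227.    -3.    20.6]
   tcp [-300.5   -2.6   31.4]
```

```bash
python3 -m crank '[{"linear":[0.02,0.25,0],"rot":[0,0,0.03],"hand":0},{"linear":[0.018,0.3,0],"rot":[0,0,0.02],"hand":0},{"linear":[0.015,0.3,0],"rot":[0,0,0],"hand":0},{"linear":[0.012,0.25,0],"rot":[0,0,0],"hand":0},{"linear":[0.005,0.15,0],"rot":[0,0,0],"hand":0},{"linear":[0,0,0],"rot":[0,0,0],"hand":0}]'
python3 -c "
from h import *
s,o=snap('wrist','11'); report(o); snap('side','11');snap('top','11')"
```

```text
clock: 12.12
tool_pos: [0.5093, 0.1885, 0.0306]
orientation: [124.2, 89.6, -147.9]
force: [-0.7, -5.4, -4.3]
opening: 0.0358
clock 12.125 tcp [0.5093 0.1885 0.0306] F [-0.69 -5.38 -4.27] op 0.0358
[[-0.0062 -0.9993  0.0376]
 [-0.0039  0.0377  0.9993]
 [-1.      0.0061 -0.0041]]
clock 12.125 tip -0.24 head -92.16 roll -0.35 tcp [0.5093 0.1885 0.0306] F [-0.7 -5.4 -4.3] op 0.0358
   nosebot [-335.1   -3.2   16.7]
   heel [-405.1   -3.2   16.5]
   mouth [-335.1   -3.1   29.7]
   hooktip [-305.1   -3.2   19.9]
   tcp [-378.6   -3.1   30.6]
clock 12.175 tcp [0.5092 0.1881 0.0305] F [-0.05 -5.07 -4.12] op 0.0358
[[-0.0064 -0.9993  0.0379]
 [-0.004   0.0379  0.9993]
 [-1.      0.0062 -0.0042]]
clock 12.225 tcp [0.5091 0.1877 0.0305] F [-0.26 -4.74 -3.76] op 0.036
[[-0.0065 -0.9992  0.0382]
 [-0.0041  0.0383  0.9993]
 [-1.      0.0063 -0.0043]]
```

View pics/wrist11.png

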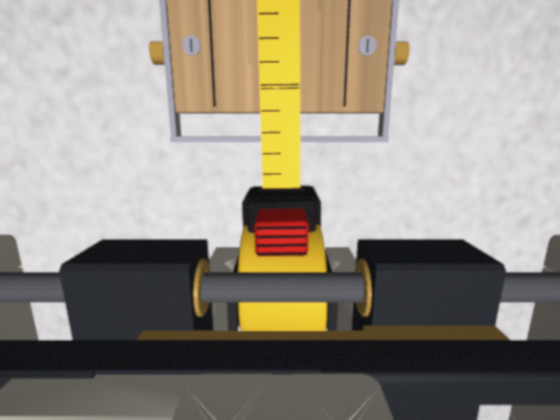

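View pics/side11.png

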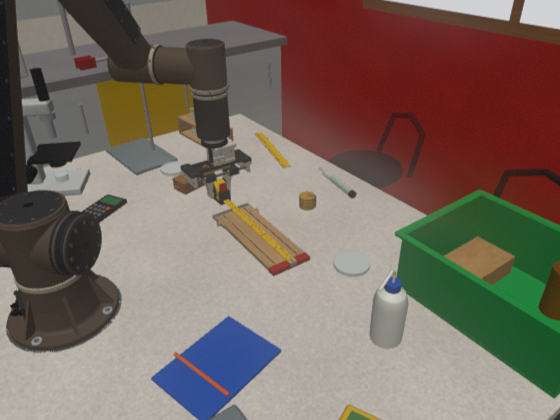

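View pics/top11.png

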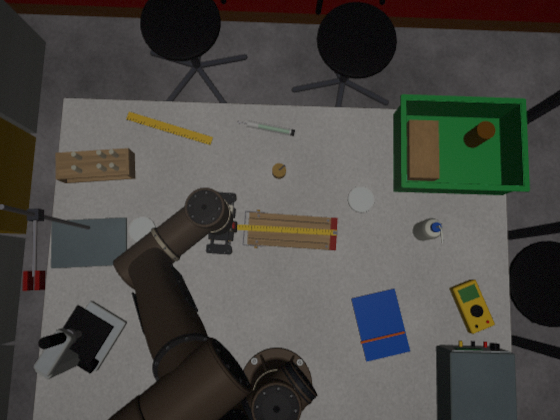

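Run:
```python
from h import *
s,o=load("wrist","11"); im=s["image"]; 
o=dict(o); 
print(im[104:150,225].mean(1).round().tolist())
print(im[104:150,340].mean(1).round().tolist())
P=depthpts(s,o)
for u in (225,340):
    for v,z in ((112,.012),(137,.011),(141,.011),(143,.011),(141,0)): print(u,v,board(onplane(s,[u,v],z,o)[0]).round(1),board(P[v,u]).round(1))
hsv=cv2.cvtColor(im,cv2.COLOR_RGB2HSV)
yel=(hsv[...,0]>18)&(hsv[...,0]<34)&(hsv[...,1]>150)&(hsv[...,2]>150)
for v in (5,40,80,120,160,180):
    i=np.where(yel[v,200:360])[0]+200; print("tape",v,i.min(),i.max(),"lat",[board(p)[1].round(1) for p in onplane(s,[[i.min(),v],[i.max(),v]],.016+.012*(v/180),o)])
for v in (60,90,105):
    i=np.where(hsv[v,:,1]>70)[0]; i=i[(i>160)&(i<400)]; print("wood",v,i.min(),i.max(),[board(p)[1].round(1) for p in onplane(s,[[i.min(),v],[i.max(),v]],.012,o)])
t=dict(np.load("top11.npz")); im=t["image"]; hsv=cv2.cvtColor(im,cv2.COLOR_RGB2HSV)
yel=(hsv[...,0]>20)&(hsv[...,0]<34)&(hsv[...,1]>150)&(hsv[...,2]>100)
pts=[]
for u in range(255,330,6):
    v=np.where(yel[215:250,u])[0]+215
    if len(v): w=onplane(t,[u,v.mean()],.014)[0]; pts.append(board(w)); 
print(np.array(pts).round(1))
```

```text
[163.0, 161.0, 161.0, 160.0, 162.0, 160.0, 155.0, 142.0, 136.0, 161.0, 204.0, 220.0, 222.0, 222.0, 221.0, 221.0, 220.0, 219.0, 220.0, 219.0, 220.0, 220.0, 219.0, 219.0, 219.0, 218.0, 217.0, 215.0, 214.0, 212.0, 209.0, 198.0, 183.0, 178.0, 176.0, 178.0, 180.0, 191.0, 209.0, 220.0, 222.0, 222.0, 222.0, 221.0, 219.0, 219.0]
[150.0, 151.0, 152.0, 153.0, 151.0, 150.0, 148.0, 137.0, 129.0, 153.0, 194.0, 211.0, 214.0, 215.0, 214.0, 215.0, 218.0, 219.0, 219.0, 220.0, 221.0, 221.0, 221.0, 222.0, 221.0, 222.0, 222.0, 223.0, 224.0, 223.0, 222.0, 210.0, 188.0, 175.0, 172.0, 172.0, 175.0, 183.0, 199.0, 214.0, 216.0, 217.0, 216.0, 216.0, 215.0, 215.0]
225 112 [-299.1   25.5   12. ] [-299.1   25.6   11.7]
225 137 [-312.    26.3   11. ] [-312.    26.1   11.6]
225 141 [-314.1   26.4   11. ] [-314.    26.1   12.3]
225 143 [-315.1   26.4   11. ] [-315.5   27.8    2.5]
225 141 [-314.4   28.2    0. ] [-314.    26.1   12.3]
340 112 [-299.1  -35.4   12. ] [-299.1  -35.3   12.2]
340 137 [-312.   -36.1   11. ] [-312.   -35.8   12.8]
340 141 [-314.1  -36.2   11. ] [-314.1  -36.    12.2]
340 143 [-315.2  -36.3
[... 205 characters left out ...]
0 259 299 lat [np.float64(6.7), np.float64(-12.9)]
tape 120 262 298 lat [np.float64(5.4), np.float64(-12.5)]
tape 160 263 298 lat [np.float64(5.0), np.float64(-12.6)]
tape 180 264 298 lat [np.float64(4.6), np.float64(-12.6)]
wood 60 161 399 [np.float64(56.8), np.float64(-64.4)]
wood 90 174 384 [np.float64(51.5), np.float64(-57.9)]
wood 105 175 383 [np.float64(51.6), np.float64(-57.9)]
[[-277.     2.    14. ]
 [-256.7    1.7   14. ]
 [-236.3    1.4   14. ]
 [-216.     1.1   14. ]
 [-195.8    2.5   14. ]
 [-175.5    2.2   14. ]
 [-155.1    1.9   14. ]
 [-134.9    3.2   14. ]
 [-114.5    2.9   14. ]
 [ -94.2    2.6   14. ]
 [ -73.9    4.    14. ]
 [ -53.6    3.7   14. ]
 [ -33.3    5.1   14. ]]
```

```bash
python3 -m crank '[{"linear":[0.033,0,-0.08],"rot":[0.05,-0.07,0],"hand":0},{"linear":[0,0,-0.08],"rot":[0,0,0],"hand":0},{"linear":[0,0,-0.04],"rot":[0,0,0],"hand":0},{"linear":[0,0,0],"rot":[0,0,0],"hand":0}]'
python3 -c "
from h import *
from plant import monitor
report(monitor.get_obs())"
```

```text
clock: 12.78
tool_pos: [0.5108, 0.1859, 0.0175]
orientation: [89.6, 90.0, 177.2]
force: [-1.0, -4.4, -3.4]
opening: 0.036
clock 12.775 tip 0.00 head -92.33 roll -0.05 tcp [0.5108 0.1859 0.0175] F [-1.  -4.4 -3.4] op 0.036
   nosebot [-332.6   -1.6    3.5]
   heel [-402.6   -1.4    3.5]
   mouth [-332.6   -1.6   16.5]
   hooktip [-302.6   -1.7    6.5]
   tcp [-376.1   -1.5   17.5]
```

```bash
python3 -m crank '[{"linear":[0,0,-0.03],"rot":[0,0,0.03],"hand":0},{"linear":[0,0,-0.012],"rot":[0,0,0],"hand":0},{"linear":[0,0,-0.005],"rot":[0,0,0],"hand":0}]'
python3 -c "
from h import *
from plant import monitor
report(monitor.get_obs())"
```

```text
clock: 13.15
tool_pos: [0.5109, 0.186, 0.0146]
orientation: [76.8, 90.0, 164.6]
force: [-0.6, -5.0, -3.7]
opening: 0.0359
clock 13.15 tip 0.01 head -92.17 roll -0.04 tcp [0.5109 0.186  0.0146] F [-0.6 -5.  -3.7] op 0.0359
   nosebot [-332.7   -1.4    0.6]
   heel [-402.7   -1.4    0.6]
   mouth [-332.7   -1.4   13.6]
   hooktip [-302.7   -1.4    3.6]
   tcp [-376.2   -1.4   14.6]
```

```bash
python3 -m crank '[{"linear":[-0.002,-0.06,0],"rot":[0,0,0],"hand":0},{"linear":[-0.002,-0.06,0],"rot":[0,0,0],"hand":0},{"linear":[-0.002,-0.05,0],"rot":[0,0,0],"hand":0},{"linear":[0,-0.02,0],"rot":[0,0,0],"hand":0},{"linear":[0,0,0],"rot":[0,0,0],"hand":0}]'
python3 -c "
from h import *
s,o=snap('wrist','12'); report(o)
im=s['image']; print(im[140:190,225].mean(1).round().tolist()); print(im[140:190,335].mean(1).round().tolist())
cv2.imwrite('pics/w12c.png',cv2.resize(im[100:260,160:400],None,fx=3,fy=3,interpolation=cv2.INTER_CUBIC)[:,:,::-1])"
```

```text
clock: 13.78
tool_pos: [0.5106, 0.1737, 0.0148]
orientation: [52.5, 90.0, 140.3]
force: [-0.1, -4.5, -4.4]
opening: 0.0356
clock 13.775 tcp [0.5106 0.1737 0.0148] F [-0.11 -4.45 -4.39] op 0.0356
[[-5.000e-04 -9.993e-01  3.810e-02]
 [ 4.000e-04  3.810e-02  9.993e-01]
 [-1.000e+00  5.000e-04  4.000e-04]]
clock 13.775 tip 0.02 head -92.18 roll -0.03 tcp [0.5106 0.1737 0.0148] F [-0.1 -4.5 -4.4] op 0.0356
   nosebot [-320.4   -1.3    0.8]
   heel [-390.4   -1.2    0.8]
   mouth [-320.4   -1.3   13.8]
   hooktip [-290.4   -1.3    3.8]
   tcp [-363.9   -1.3   14.8]
[162.0, 164.0, 186.0, 218.0, 225.0, 226.0, 227.0, 226.0, 226.0, 225.0, 226.0, 225.0, 225.0, 225.0, 224.0, 224.0, 224.0, 223.0, 223.0, 221.0, 221.0, 220.0, 220.0, 214.0, 194.0, 154.0, 124.0, 140.0, 170.0, 181.0, 184.0, 186.0, 197.0, 213.0, 224.0, 227.0, 226.0, 225.0, 224.0, 223.0, 223.0, 222.0, 223.0, 224.0, 225.0, 227.0, 227.0, 228.0, 229.0, 229.0]
[149.0, 152.0, 181.0, 217.0, 228.0, 228.0, 228.0, 228.0, 227.0, 225.0, 224.0, 224.0, 225.0, 225.0, 226.0, 227.0, 229.0, 229.0, 229.0, 228.0, 229.0, 228.0, 226.0, 220.0, 195.0, 147.0, 123.0, 145.0, 167.0, 176.0, 178.0, 181.0, 188.0, 208.0, 220.0, 223.0, 224.0, 222.0, 222.0, 222.0, 223.0, 221.0, 222.0, 223.0, 223.0, 224.0, 223.0, 223.0, 224.0, 224.0]
```

View pics/w12c.png

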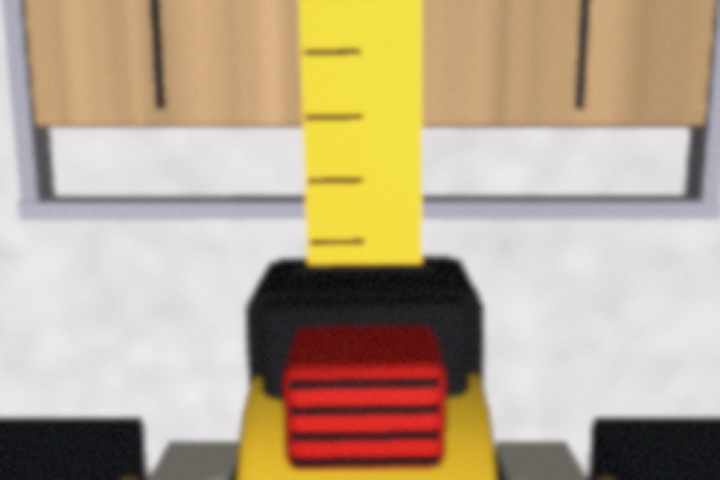

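```bash
python3 - <<'E'
from h import *
s,o=load("wrist","12")
for u in (225,335): print(board(onplane(s,[u,172.5],.011,o)[0]).round(2), board(onplane(s,[u,142],.012,o)[0]).round(2))
E
python3 -m crank '[{"linear":[0,0,-0.01],"rot":[0,0,0],"hand":0},{"linear":[0,-0.02,0],"rot":[0,0,0],"hand":0},{"linear":[0,0,0],"rot":[0,0,0],"hand":0}]'
python3 -c "
from h import *
from plant import monitor
report(monitor.get_obs())"
```

```text
[-315.23   26.45   11.  ] [-300.07   25.58   12.  ]
[-315.25  -29.44   11.  ] [-300.08  -28.63   12.  ]
clock: 14.2
tool_pos: [0.5106, 0.1727, 0.0141]
orientation: [47.5, 90.0, 135.4]
force: [-1.4, -4.0, -4.3]
opening: 0.0363
clock 14.2 tip 0.02 head -92.17 roll -0.03 tcp [0.5106 0.1727 0.0141] F [-1.4 -4.  -4.3] op 0.0363
   nosebot [-3.194e+02 -1.200e+00  1.000e-01]
   heel [-3.894e+02 -1.200e+00  2.000e-01]
   mouth [-319.4   -1.2   13.1]
   hooktip [-289.4   -1.3    3.1]
   tcp [-362.9   -1.2   14.1]
```

```bash
python3 -m crank '[{"linear":[0,0,-0.008],"rot":[0,0,0],"hand":0},{"linear":[0,0,0],"rot":[0,0,0],"hand":0}]'
python3 -m crank '[{"linear":[0,-0.02,0],"rot":[0,0,0],"hand":0},{"linear":[0,0,0],"rot":[0,0,0],"hand":0}]'
```

```text
clock: 14.45
tool_pos: [0.5107, 0.1727, 0.0141]
orientation: [26.1, 90.0, 114.0]
force: [-0.5, -4.6, -3.1]
opening: 0.036
clock: 14.7
tool_pos: [0.5106, 0.1714, 0.014]
orientation: [42.5, 90.0, 130.4]
force: [-1.2, -4.9, -2.8]
opening: 0.036
```

```bash
for i in 1; do :; done; python3 -m crank '[{"linear":[0,-0.02,-0.005],"rot":[0,0,0],"hand":0},{"linear":[0,0,0],"rot":[0,0,0],"hand":0}]'
python3 -m crank '[{"linear":[0,-0.015,0],"rot":[0,0,0],"hand":0},{"linear":[0,0,0],"rot":[0,0,0],"hand":0}]'
```

```text
clock: 14.95
tool_pos: [0.5111, 0.1706, 0.014]
orientation: [-25.4, 89.9, 62.5]
force: [-1.2, -4.9, -2.7]
opening: 0.036
clock: 15.2
tool_pos: [0.5111, 0.1697, 0.014]
orientation: [-27.0, 89.9, 60.9]
force: [-1.8, -4.2, -2.3]
opening: 0.0359
```

```bash
python3 -m crank '[{"linear":[0,-0.015,0],"rot":[0,0,0],"hand":0},{"linear":[0,0,0],"rot":[0,0,0],"hand":0}]'
python3 -c "
from h import *
s,o=snap('wrist','13'); report(o)
im=s['image']; print(im[160:196,225].mean(1).round().tolist()); print(im[160:196,335].mean(1).round().tolist())
cv2.imwrite('pics/w13c.png',cv2.resize(im[100:260,160:400],None,fx=3,fy=3,interpolation=cv2.INTER_CUBIC)[:,:,::-1])"
```

```text
clock: 15.45
tool_pos: [0.5112, 0.1687, 0.014]
orientation: [-29.7, 89.9, 58.2]
force: [-1.7, -4.3, -1.9]
opening: 0.036
clock 15.45 tcp [0.5112 0.1687 0.014 ] F [-1.66 -4.33 -1.94] op 0.036
[[ 7.000e-04 -9.993e-01  3.760e-02]
 [ 1.200e-03  3.760e-02  9.993e-01]
 [-1.000e+00 -7.000e-04  1.200e-03]]
clock 15.45 tip 0.07 head -92.15 roll 0.04 tcp [0.5112 0.1687 0.014 ] F [-1.7 -4.3 -1.9] op 0.036
   nosebot [-315.4   -0.5   -0. ]
   heel [-3.854e+02 -4.000e-01  1.000e-01]
   mouth [-315.4   -0.5   13. ]
   hooktip [-285.4   -0.5    2.9]
   tcp [-358.9   -0.5   14. ]
[227.0, 226.0, 225.0, 226.0, 224.0, 225.0, 224.0, 224.0, 222.0, 222.0, 221.0, 221.0, 218.0, 205.0, 169.0, 123.0, 111.0, 142.0, 172.0, 183.0, 186.0, 188.0, 198.0, 217.0, 226.0, 228.0, 227.0, 227.0, 225.0, 225.0, 225.0, 226.0, 226.0, 226.0, 228.0, 229.0]
[226.0, 227.0, 226.0, 228.0, 230.0, 231.0, 233.0, 234.0, 233.0, 233.0, 233.0, 230.0, 226.0, 214.0, 176.0, 125.0, 110.0, 138.0, 166.0, 178.0, 181.0, 181.0, 189.0, 205.0, 220.0, 225.0, 224.0, 223.0, 222.0, 222.0, 222.0, 223.0, 223.0, 223.0, 224.0, 225.0]
```

View pics/w13c.png

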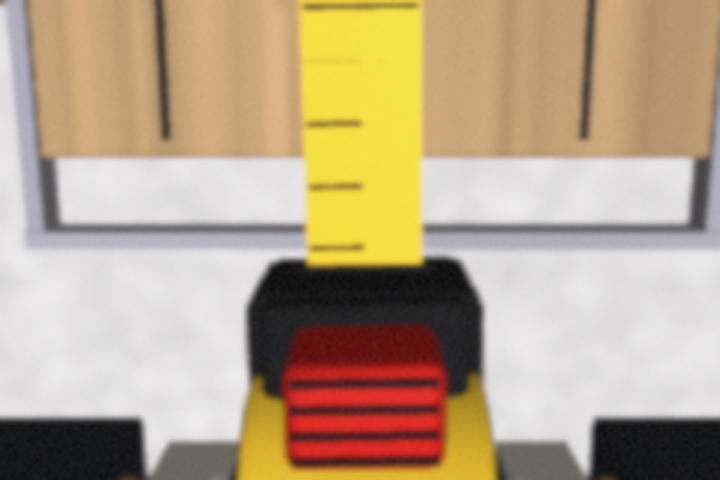

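Run:
```python
from h import *
s,o=load("wrist","13"); P=depthpts(s,o)
tip,head,roll,pt=casepose(o)
print(proj(s,np.array([pt(.043,0,.013),pt(.043,.015,.011),pt(.043,.015,.045)]),o).round(1))
print(board(onplane(s,[225,182.7],.011,o)[0]), board(P[181,225]))
for v in range(184,196,2): print(v,board(P[v,281]).round(1),board(P[v,255]).round(1),s["image"][v,255])
```

```text
[[279.6 183.4]
 [250.2 182.8]
 [242.2 196.4]]
[-315.36836696   27.35381146   11.        ] [-314.19502495   26.97663878   12.88168596]
184 [-315.2   -1.2   15.8] [-317.7   12.9    1.2] [220 218 220]
186 [-316.3   -1.2   15.2] [-318.    12.6    5.6] [131 130 130]
188 [-317.    -1.2   16.9] [-317.9   12.    12.2] [21 17 19]
190 [-318.    -1.2   17.2] [-317.9   11.6   17.3] [19 19 20]
192 [-318.    -1.2   22.2] [-318.1   11.2   21.9] [16 14 13]
194 [-317.9   -1.2   27.5] [-318.1   10.9   26.5] [19 16 18]
```

```bash
python3 -m crank '[{"linear":[0,-0.015,0],"rot":[0,0,0],"hand":0},{"linear":[0,0,0],"rot":[0,0,0],"hand":0}]'
python3 -m crank '[{"linear":[0,-0.012,0],"rot":[0,0,0],"hand":0},{"linear":[0,0,0],"rot":[0,0,0],"hand":0}]'
python3 -m crank '[{"linear":[0,-0.01,0],"rot":[0,0,0],"hand":0},{"linear":[0,0,0],"rot":[0,0,0],"hand":0}]'
```

```text
clock: 15.75
tool_pos: [0.5112, 0.1678, 0.014]
orientation: [-30.8, 89.9, 57.1]
force: [-0.9, -4.5, -1.7]
opening: 0.0355
clock: 16.0
tool_pos: [0.5112, 0.167, 0.014]
orientation: [-32.1, 89.9, 55.7]
force: [-1.3, -3.8, -2.4]
opening: 0.0361
clock: 16.25
tool_pos: [0.5112, 0.1664, 0.014]
orientation: [-29.7, 89.9, 58.2]
force: [-0.7, -3.5, -2.1]
opening: 0.0354
```

```bash
python3 -m crank '[{"linear":[0,-0.008,0],"rot":[0,0,0],"hand":0},{"linear":[0,0,0],"rot":[0,0,0],"hand":0}]'
python3 -c "
from h import *
s,o=snap('wrist','14'); report(o)
im=s['image']; print(im[176:196,225].mean(1).round().tolist()); print(im[176:196,255].mean(1).round().tolist())
P=depthpts(s,o)
print(board(onplane(s,[225,184.7],.011,o)[0]))
for v in range(184,196,2): print(v,board(P[v,281]).round(1),board(P[v,255]).round(1),s['image'][v,255])
"
```

```text
clock: 16.5
tool_pos: [0.5113, 0.1663, 0.0141]
orientation: [-26.4, 89.9, 61.5]
force: [-1.1, -3.1, -2.0]
opening: 0.0359
clock 16.5 tcp [0.5113 0.1663 0.0141] F [-1.08 -3.07 -1.97] op 0.0359
[[ 1.000e-03 -9.993e-01  3.770e-02]
 [ 1.900e-03  3.770e-02  9.993e-01]
 [-1.000e+00 -9.000e-04  1.900e-03]]
clock 16.5 tip 0.11 head -92.16 roll 0.05 tcp [0.5113 0.1663 0.0141] F [-1.1 -3.1 -2. ] op 0.0359
   nosebot [-3.131e+02 -3.000e-01 -0.000e+00]
   heel [-3.831e+02 -3.000e-01  1.000e-01]
   mouth [-3.131e+02 -3.000e-01  1.300e+01]
   hooktip [-283.1   -0.3    2.9]
   tcp [-3.566e+02 -3.000e-01  1.410e+01]
[221.0, 215.0, 191.0, 145.0, 108.0, 116.0, 149.0, 177.0, 185.0, 186.0, 190.0, 203.0, 220.0, 226.0, 228.0, 227.0, 227.0, 226.0, 226.0, 226.0]
[229.0, 225.0, 202.0, 151.0, 110.0, 117.0, 148.0, 174.0, 184.0, 183.0, 178.0, 152.0, 101.0, 48.0, 21.0, 16.0, 11.0, 16.0, 18.0, 18.0]
[-314.05791134   27.56419695   11.        ]
184 [-313.    -1.    15.3] [-313.3   12.    13.4] [180 178 194]
186 [-314.1   -1.    14.8] [-314.4   12.1   12.8] [174 173 186]
188 [-314.8   -1.    16.1] [-316.    12.4    9.6] [ 98  99 105]
190 [-315.5   -1.    17.8] [-315.8   11.9   16.3] [22 19 21]
192 [-315.6   -1.1   22.5] [-315.8   11.4   21.6] [ 8 10 15]
194 [-315.6   -1.1   27.4] [-315.8   11.    26.5] [19 19 17]
```

```bash
python3 -m crank '[{"linear":[0,-0.012,0],"rot":[0,0,0],"hand":0},{"linear":[0,0,0],"rot":[0,0,0],"hand":0}]'
python3 -m crank '[{"linear":[0,-0.012,0],"rot":[0,0,0],"hand":0},{"linear":[0,0,0],"rot":[0,0,0],"hand":0}]'
```

```text
clock: 16.8
tool_pos: [0.5115, 0.1663, 0.0142]
orientation: [-28.6, 89.8, 59.2]
force: [-1.8, -1.1, -3.6]
opening: 0.036
clock: 17.05
tool_pos: [0.5115, 0.1662, 0.0142]
orientation: [-25.8, 89.8, 62.1]
force: [-2.5, -0.5, -3.1]
opening: 0.0359
```

```bash
python3 -m crank '[{"linear":[0,0,-0.01],"rot":[0,0,0],"hand":0},{"linear":[0,0,0],"rot":[0,0,0],"hand":0}]'
python3 - <<'E'
from h import *
t,o=snap('top','15'); report(o); im=t["image"]; f=cv2.cvtColor(im,cv2.COLOR_RGB2HSV).astype(float)
sat=f[...,1]; pts=[]
for u in range(254,328,2):
    c=im[212:252,u].astype(float); w=np.clip(c[:,0]*.5+c[:,1]*.5-c[:,2]-40,0,None)  # yellowness beyond wood
    k=np.argmax(w); lo=max(0,k-5); ww=w[lo:k+6]
    v=212+lo+(ww*np.arange(len(ww))).sum()/ww.sum(); pts.append(board(onplane(t,[u,v],.014)[0]))
q=np.array(pts); p=np.polyfit(q[:,0],q[:,1],1); print("tape lat slope deg",np.degrees(np.arctan(p[0])),"at 0,-315:",np.polyval(p,[0,-315]).round(2), "res",np.std(q[:,1]-np.polyval(p,q[:,0])).round(2))
E
```

```text
clock: 17.3
tool_pos: [0.5116, 0.1661, 0.0141]
orientation: [-31.6, 89.8, 56.3]
force: [-2.8, -0.5, -1.9]
opening: 0.0359
clock 17.3 tcp [0.5116 0.1661 0.0141] F [-2.83 -0.54 -1.9 ] op 0.0359
[[ 0.0023 -0.9993  0.0369]
 [ 0.0034  0.0369  0.9993]
 [-1.     -0.0021  0.0035]]
clock 17.3 tip 0.20 head -92.12 roll 0.12 tcp [0.5116 0.1661 0.0141] F [-2.8 -0.5 -1.9] op 0.0359
   nosebot [-3.129e+02  1.000e-01 -1.000e-01]
   heel [-3.829e+02  1.000e-01  2.000e-01]
   mouth [-3.129e+02  1.000e-01  1.290e+01]
   hooktip [-2.829e+02  1.000e-01  2.800e+00]
   tcp [-3.564e+02  1.000e-01  1.410e+01]
tape lat slope deg 0.38513608724097537 at 0,-315: [4.16 2.04] res 0.33
```

Run:
```python
from h import *
for tag in ("11","15"):
    t=dict(np.load(f"top{tag}.npz")); im=t["image"]; g=cv2.cvtColor(im,cv2.COLOR_RGB2HSV)[...,1].astype(float)
    T=[];U=[];Lo=[]
    for u in range(256,326):
        c=im[205:258,u].astype(float); w=np.clip((c[:,0]+c[:,1])/2-c[:,2]-45,0,None); w[:15]=0; w[40:]=0
        if w.sum()<20: continue
        T.append([u,205+(w*np.arange(len(w))).sum()/w.sum()])
        i=np.where(g[195:265,u]>50)[0]; a,b=i[0],i[-1]; c=g[195:265,u]
        U.append([u,195+a-1+(50-c[a-1])/(c[a]-c[a-1])]); Lo.append([u,195+b+(c[b]-50)/(c[b]-c[b+1])])
    R_={}
    for n,e,z in (("tape",T,.0135),("up",U,.012),("lo",Lo,.012)):
        q=np.array([board(p) for p in onplane(t,e,z)]); p=np.polyfit(q[:,0],q[:,1],1); r=q[:,1]-np.polyval(p,q[:,0]); k=abs(r)<2; p=np.polyfit(q[k,0],q[k,1],1)
        print(tag,n,"slope %.3f deg"%np.degrees(p[0]),"at 0,-315",np.polyval(p,[0,-315]).round(2),"std",r[k].std().round(2),k.sum())
```

```text
11 tape slope 0.613 deg at 0,-315 [4.18 0.8 ] std 0.53 70
11 up slope -0.045 deg at 0,-315 [54.94 55.19] std 0.77 66
11 lo slope 0.042 deg at 0,-315 [-54.9  -55.13] std 0.47 69
15 tape slope 0.353 deg at 0,-315 [4.11 2.16] std 0.42 69
15 up slope -0.074 deg at 0,-315 [54.85 55.26] std 0.77 66
15 lo slope 0.061 deg at 0,-315 [-54.86 -55.2 ] std 0.48 69
```

```bash
python3 -m crank '[{"linear":[0,0.04,0],"rot":[0,0,0],"hand":0},{"linear":[0.02,0,0],"rot":[0,0,0],"hand":0},{"linear":[0.02,0,0],"rot":[0.03,0,0],"hand":0},{"linear":[0,0,0],"rot":[0,0,0],"hand":0}]'
python3 -c "
from h import *
from plant import monitor
report(monitor.get_obs())"
```

```text
clock: 17.85
tool_pos: [0.5135, 0.1667, 0.014]
orientation: [-5.7, 89.8, 82.2]
force: [-1.6, -2.7, 0.8]
opening: 0.0359
clock 17.85 tip 0.20 head -92.12 roll 0.02 tcp [0.5135 0.1667 0.014 ] F [-1.6 -2.7  0.8] op 0.0359
   nosebot [-3.136e+02  2.000e+00 -1.000e-01]
   heel [-3.836e+02  1.900e+00  1.000e-01]
   mouth [-313.5    2.    12.9]
   hooktip [-283.5    2.     2.8]
   tcp [-357.     1.9   14. ]
```

```bash
python3 -m crank '[{"linear":[0,-0.008,0],"rot":[-0.05,0,0],"hand":0},{"linear":[0,-0.008,0],"rot":[0,0,0],"hand":0},{"linear":[0,0,0],"rot":[0,0,0],"hand":0}]'
python3 -m crank '[{"linear":[0,-0.01,0],"rot":[0,0,0],"hand":0},{"linear":[0,0,0],"rot":[0,0,0],"hand":0}]'
python3 -c "
from h import *
from plant import monitor
report(monitor.get_obs())"
```

```text
clock: 18.23
tool_pos: [0.5139, 0.1661, 0.014]
orientation: [-101.8, 89.9, -14.0]
force: [-2.7, -2.7, 0.3]
opening: 0.0358
clock: 18.48
tool_pos: [0.514, 0.1661, 0.014]
orientation: [-69.4, 89.9, 18.5]
force: [-2.5, -2.1, -0.6]
opening: 0.036
clock 18.475 tip 0.04 head -92.15 roll 0.10 tcp [0.514  0.1661 0.014 ] F [-2.5 -2.1 -0.6] op 0.036
   nosebot [-312.9    2.5   -0. ]
   heel [-382.9    2.5    0. ]
   mouth [-312.9    2.5   13. ]
   hooktip [-282.9    2.5    3. ]
   tcp [-356.4    2.5   14. ]
```

```bash
python3 -m crank '[{"linear":[-0.004,-0.012,0],"rot":[0,0,0],"hand":0},{"linear":[0,0,0],"rot":[0,0,0],"hand":0}]'
cat >> h.py <<'E'
def slope(t):
    im=t["image"]; T=[]
    for u in range(256,326):
        c=im[205:258,u].astype(float); w=np.clip((c[:,0]+c[:,1])/2-c[:,2]-45,0,None); w[:15]=0; w[40:]=0
        if w.sum()>=20: T.append([u,205+(w*np.arange(len(w))).sum()/w.sum()])
    q=np.array([board(p) for p in onplane(t,T,.0135)]); p=np.polyfit(q[:,0],q[:,1],1); print("slope",np.degrees(p[0]).round(3),np.polyval(p,[0,-315]).round(2))
E
python3 - <<'E'
from h import *
t,o=snap('top','16'); report(o); slope(t)
w,o=snap('wrist','16')
P=depthpts(w,o); print([board(P[v,255]).round(1).tolist() for v in (185,192,196)])
E
```

```text
clock: 18.73
tool_pos: [0.5141, 0.1661, 0.014]
orientation: [-54.5, 89.8, 33.4]
force: [-2.9, -0.4, -0.7]
opening: 0.0362
clock 18.725 tcp [0.5141 0.1661 0.014 ] F [-2.9  -0.38 -0.65] op 0.0362
[[ 0.0025 -0.9993  0.0374]
 [ 0.0016  0.0374  0.9993]
 [-1.     -0.0024  0.0017]]
clock 18.725 tip 0.10 head -92.14 roll 0.14 tcp [0.5141 0.1661 0.014 ] F [-2.9 -0.4 -0.7] op 0.0362
   nosebot [-312.9    2.5   -0. ]
   heel [-3.829e+02  2.500e+00  1.000e-01]
   mouth [-312.9    2.5   13. ]
   hooktip [-282.9    2.5    2.9]
   tcp [-356.4    2.5   14. ]
slope 0.229 [5.91 4.65]
clock 18.775 tcp [0.5141 0.166  0.0141] F [-2.44  0.7  -1.05] op 0.0359
[[ 0.0024 -0.9993  0.0374]
 [ 0.0015  0.0374  0.9993]
 [-1.     -0.0023  0.0016]]
[[-313.9, 15.0, 12.0], [-315.3, 14.1, 23.2], [-315.4, 13.4, 31.8]]
```

View pics/wrist16.png

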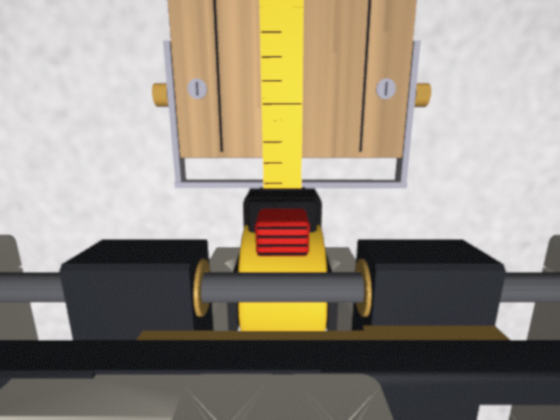

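```bash
python3 -m crank '[{"linear":[0,0.04,0],"rot":[0,0,0],"hand":0},{"linear":[-0.03,0.01,0],"rot":[-0.02,-0.02,-0.025],"hand":0},{"linear":[-0.03,0,0],"rot":[0,0,-0.025],"hand":0},{"linear":[-0.03,0,0],"rot":[0,0,0],"hand":0},{"linear":[0,0,0],"rot":[0,0,0],"hand":0}]'
python3 - <<'E'
from h import *
t,o=snap('top','17'); report(o); slope(t)
E
```

```text
clock: 19.45
tool_pos: [0.509, 0.1668, 0.0141]
orientation: [-127.8, 89.7, -40.1]
force: [-0.1, -2.8, -1.8]
opening: 0.0361
clock 19.45 tcp [0.509  0.1668 0.0141] F [-0.1  -2.84 -1.83] op 0.0361
[[ 0.0042 -0.9992  0.0401]
 [-0.0036  0.0401  0.9992]
 [-1.     -0.0044 -0.0034]]
clock 19.45 tip -0.19 head -92.30 roll 0.25 tcp [0.509  0.1668 0.0141] F [-0.1 -2.8 -1.8] op 0.0361
   nosebot [-3.134e+02 -2.600e+00  3.000e-01]
   heel [-383.4   -2.4    0. ]
   mouth [-313.5   -2.7   13.3]
   hooktip [-283.4   -2.7    3.4]
   tcp [-357.    -2.6   14.1]
slope 0.338 [ 1.14 -0.72]
```

```bash
python3 -m crank '[{"linear":[0.02,0.01,0],"rot":[0.04,0.05,0],"hand":0},{"linear":[0.015,0,0],"rot":[0,0,0],"hand":0},{"linear":[0,-0.01,0],"rot":[0,0,0],"hand":0},{"linear":[0,-0.01,0],"rot":[0,0,0],"hand":0},{"linear":[0,0,0],"rot":[0,0,0],"hand":0}]'
python3 - <<'E'
from h import *
t,o=snap('top','18'); report(o); slope(t)
E
```

```text
clock: 20.12
tool_pos: [0.5102, 0.1662, 0.014]
orientation: [95.6, 89.9, -176.7]
force: [-1.4, -3.1, -2.5]
opening: 0.036
clock 20.125 tcp [0.5102 0.1662 0.014 ] F [-1.37 -3.13 -2.54] op 0.036
[[-2.200e-03 -9.992e-01  4.010e-02]
 [-1.000e-04  4.010e-02  9.992e-01]
 [-1.000e+00  2.200e-03 -2.000e-04]]
clock 20.125 tip -0.01 head -92.30 roll -0.13 tcp [0.5102 0.1662 0.014 ] F [-1.4 -3.1 -2.5] op 0.036
   nosebot [-3.129e+02 -1.500e+00  1.000e-01]
   heel [-382.9   -1.3    0. ]
   mouth [-312.9   -1.5   13.1]
   hooktip [-282.9   -1.6    3.1]
   tcp [-356.4   -1.3   14. ]
slope 0.285 [2.01 0.44]
```

```bash
python3 -m crank '[{"linear":[0,-0.012,0],"rot":[0,0,0],"hand":0},{"linear":[0,0,0],"rot":[0,0,0],"hand":0}]'
python3 -m crank '[{"linear":[0,-0.012,-0.004],"rot":[0,0.02,0],"hand":0},{"linear":[0,0,0],"rot":[0,0,0],"hand":0}]'
```

```text
clock: 20.42
tool_pos: [0.5103, 0.1662, 0.014]
orientation: [67.1, 89.9, 154.8]
force: [-1.8, -3.1, -1.6]
opening: 0.0361
clock: 20.68
tool_pos: [0.5104, 0.1662, 0.0141]
orientation: [64.5, 89.8, 152.2]
force: [-2.1, -0.1, -2.7]
opening: 0.0356
```

```bash
python3 -m crank '[{"linear":[0,0,0],"rot":[0,0,0],"hand":0.43},{"linear":[0,0,0],"rot":[0,0,0],"hand":0.46},{"linear":[0,0,0],"rot":[0,0,0],"hand":0.5},{"linear":[0,0,0],"rot":[0,0,0],"hand":0.6},{"linear":[0,0,0],"rot":[0,0,0],"hand":0.6}]'
python3 - <<'E'
from h import *
w,o=snap('wrist','19'); report(o)
P=depthpts(w,o); print([board(P[v,255]).round(1).tolist() for v in (180,185,192,196)])
E
```

```text
clock: 21.3
tool_pos: [0.5129, 0.1673, 0.0152]
orientation: [-14.9, 89.8, 72.9]
force: [0.1, -0.0, -0.3]
opening: 0.0521
clock 21.3 tcp [0.5129 0.1673 0.0152] F [ 0.06 -0.04 -0.29] op 0.0521
[[ 0.0011 -0.9993  0.0384]
 [ 0.0036  0.0384  0.9993]
 [-1.     -0.001   0.0036]]
clock 21.3 tip 0.21 head -92.20 roll 0.06 tcp [0.5129 0.1673 0.0152] F [ 0.1 -0.  -0.3] op 0.0521
   nosebot [-314.1    1.2    1.1]
   heel [-384.1    1.3    1.3]
   mouth [-314.1    1.2   14.1]
   hooktip [-284.1    1.2    4. ]
   tcp [-357.6    1.3   15.2]
[[-312.4, 13.6, 13.9], [-315.2, 13.8, 12.3], [-315.3, 12.3, 30.3], [-316.4, 12.0, 33.8]]
```

View pics/wrist19.png

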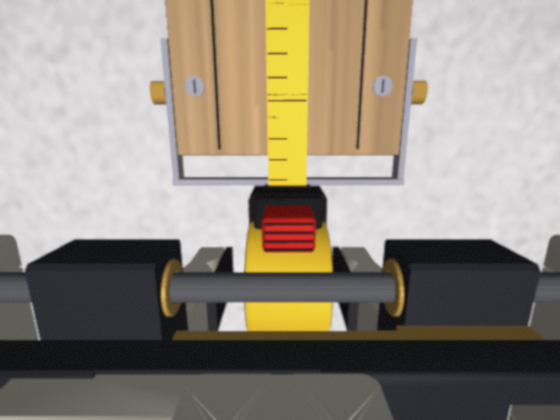

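```bash
python3 -m crank '[{"linear":[-0.015,0,0.15],"rot":[0,0,0],"hand":0.6},{"linear":[0,0,0.4],"rot":[0,0,0],"hand":0.6},{"linear":[0,0,0.5],"rot":[0,0,0],"hand":0.6},{"linear":[0,0,0.5],"rot":[0,0,0],"hand":0.6},{"linear":[0,0,0.3],"rot":[0,0,0],"hand":0.3},{"linear":[0,0,0],"rot":[0,0,0],"hand":0},{"linear":[0,0,0],"rot":[0,0,0],"hand":0},{"linear":[0,0,0],"rot":[0,0,0],"hand":0}]'
python3 - <<'E'
from h import *
w,o=snap('wrist','20'); report(o); t,_=snap('top','20'); slope(t)
P=depthpts(w,o); im=w["image"]; hsv=cv2.cvtColor(im,cv2.COLOR_RGB2HSV)
red=((hsv[...,0]<6)|(hsv[...,0]>174))&(hsv[...,1]>150)&(hsv[...,2]>60)
n,l,st,ce=cv2.connectedComponentsWithStats(red.astype(np.uint8))
for i in range(1,n):
    if st[i,4]>60:
        b=cv2.boxPoints(cv2.minAreaRect(np.argwhere(l==i)[:,::-1].astype(np.float32)))
        print(st[i],onplane(w,ce[i],.062,o).round(4),board(onplane(w,ce[i],.062,o)[0]).round(1),[board(p).round(1).tolist() for p in onplane(w,b,.062,o)],np.median(P[l==i],0).round(4))
E
```

```text
clock: 22.35
tool_pos: [0.5107, 0.1666, 0.1318]
orientation: [-15.9, 89.8, 71.9]
force: [0.6, -0.1, 0.4]
opening: 0.018
clock 22.35 tcp [0.5107 0.1666 0.1318] F [ 0.59 -0.09  0.38] op 0.018
[[ 0.0011 -0.9993  0.0383]
 [ 0.0035  0.0383  0.9993]
 [-1.     -0.001   0.0035]]
clock 22.35 tip 0.20 head -92.20 roll 0.06 tcp [0.5107 0.1666 0.1318] F [ 0.6 -0.1  0.4] op 0.018
   nosebot [-313.3   -0.9  117.6]
   heel [-383.3   -0.8  117.9]
   mouth [-313.3   -0.9  130.6]
   hooktip [-283.3   -0.9  120.5]
   tcp [-356.8   -0.8  131.8]
clock 22.4 tcp [0.5107 0.1665 0.1316] F [ 0.45 -0.56 -0.34] op 0.0142
[[ 8.000e-04 -9.993e-01  3.830e-02]
 [ 3.300e-03  3.830e-02  9.993e-01]
 [-1.000e+00 -7.000e-04  3.400e-03]]
slope 0.192 [1.51 0.46]
[268 171  30  21 564] [[0.5077 0.1329 0.062 ]] [-323.1   -2.6   62. ] [[-316.0, 7.9, 62.0], [-316.0, -12.7, 62.0], [-330.5, -12.9, 62.0], [-330.5, 8.1, 62.0]] [0.5077 0.1329 0.0629]
```

View pics/wrist20.png

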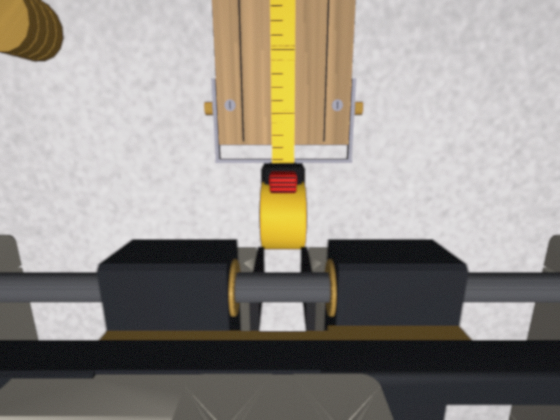

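```bash
python3 -m crank '[{"linear":[-0.02,-0.18,0],"rot":[0,0,0],"hand":0},{"linear":[-0.02,-0.18,0],"rot":[0.04,0,0],"hand":0},{"linear":[0,-0.18,-0.1],"rot":[0,0,0],"hand":0},{"linear":[0,0,-0.3],"rot":[0,0,0],"hand":0},{"linear":[0,0,-0.25],"rot":[0,0,0],"hand":0},{"linear":[0,0,-0.15],"rot":[0,0,0],"hand":0},{"linear":[0,0,0],"rot":[0,0,0],"hand":0}]'
python3 - <<'E'
from h import *
w,o=snap('wrist','21'); report(o)
s,_=snap('side','21'); im=s["image"]
c=proj(s,o["tool_pos"])[0]; print(c); c=c.astype(int)
cv2.imwrite('pics/s21c.png',cv2.resize(im[max(0,c[1]-50):c[1]+50,c[0]-60:c[0]+60],None,fx=6,fy=6,interpolation=cv2.INTER_CUBIC)[:,:,::-1])
E
```

```text
clock: 23.32
tool_pos: [0.5072, 0.1293, 0.0799]
orientation: [17.4, 89.7, 105.2]
force: [0.1, -0.4, 0.6]
opening: 0.0002
clock 23.325 tcp [0.5072 0.1293 0.0799] F [ 0.12 -0.4   0.63] op 0.0002
[[-0.0015 -0.9992  0.0398]
 [ 0.0054  0.0398  0.9992]
 [-1.      0.0017  0.0054]]
clock 23.325 tip 0.31 head -92.28 roll -0.10 tcp [0.5072 0.1293 0.0799] F [ 0.1 -0.4  0.6] op 0.0002
   nosebot [-276.    -3.1   65.7]
   heel [-346.    -2.9   66.1]
   mouth [-276.    -3.1   78.7]
   hooktip [-246.    -3.2   68.5]
   tcp [-319.5   -2.9   79.9]
clock 23.375 tcp [0.5075 0.1296 0.0804] F [-0.27 -0.03  1.02] op 0.0003
[[-8.000e-04 -9.992e-01  3.960e-02]
 [ 5.800e-03  3.960e-02  9.992e-01]
 [-1.000e+00  1.000e-03  5.700e-03]]
[227.17732522 187.66644765]
```

View pics/wrist21.png

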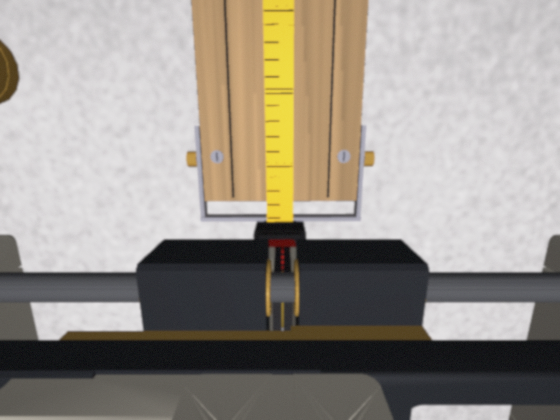

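View pics/s21c.png

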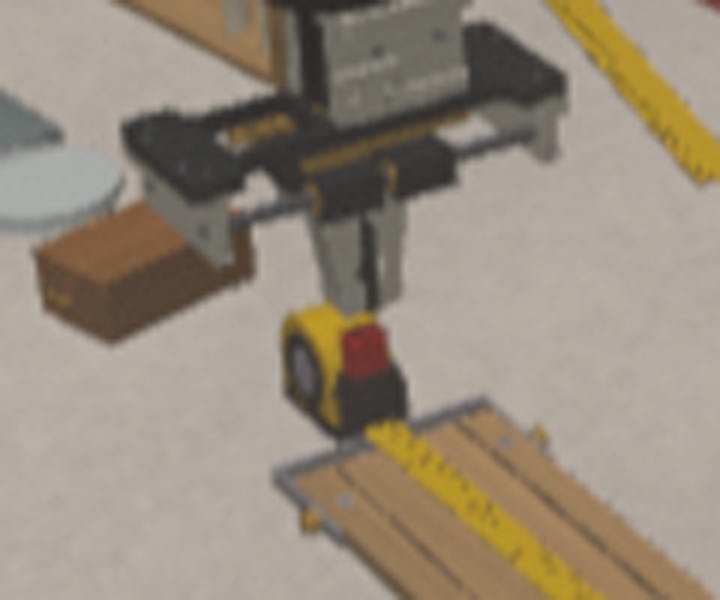

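```bash
python3 -m crank '[{"linear":[0.01,0.075,-0.05],"rot":[-0.06,0,0],"hand":0},{"linear":[0,0,-0.08],"rot":[0,0,0],"hand":0},{"linear":[0,0,-0.05],"rot":[0,0,0],"hand":0},{"linear":[0,0,0],"rot":[0,0,0],"hand":0}]'
python3 - <<'E'
from h import *
w,o=snap('wrist','22'); report(o)
s,_=snap('side','22'); im=s["image"]
c=np.array([227,187])
cv2.imwrite('pics/s22c.png',cv2.resize(im[max(0,c[1]-50):c[1]+50,c[0]-60:c[0]+60],None,fx=6,fy=6,interpolation=cv2.INTER_CUBIC)[:,:,::-1])
E
```

```text
clock: 23.92
tool_pos: [0.5091, 0.1355, 0.0703]
orientation: [-43.4, 89.9, 44.4]
force: [1.1, 0.1, 0.8]
opening: 0.0006
clock 23.925 tcp [0.5091 0.1355 0.0703] F [1.07 0.11 0.79] op 0.0006
[[ 0.0017 -0.9993  0.0385]
 [ 0.0017  0.0385  0.9993]
 [-1.     -0.0017  0.0018]]
clock 23.925 tip 0.10 head -92.21 roll 0.10 tcp [0.5091 0.1355 0.0703] F [1.1 0.1 0.8] op 0.0006
   nosebot [-282.2   -1.4   56.3]
   heel [-352.2   -1.3   56.4]
   mouth [-282.1   -1.4   69.3]
   hooktip [-252.2   -1.4   59.2]
   tcp [-325.6   -1.3   70.3]
clock 23.975 tcp [0.5092 0.1355 0.0705] F [-0.15  0.79  0.05] op 0.0006
[[ 0.0019 -0.9993  0.0386]
 [ 0.0018  0.0386  0.9993]
 [-1.     -0.0018  0.0018]]
```

View pics/s22c.png

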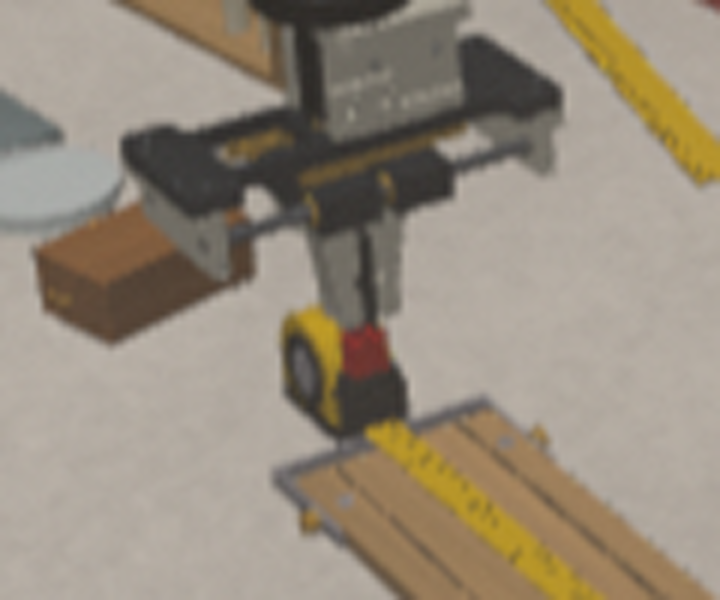

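```bash
python3 -m crank '[{"linear":[-0.008,-0.025,-0.03],"rot":[0,0,0],"hand":0},{"linear":[0,0,-0.04],"rot":[0,0,0],"hand":0},{"linear":[0,0,0],"rot":[0,0,0],"hand":0}]'
python3 - <<'E'
from h import *
from plant import monitor
report(monitor.get_obs())
E
```

```text
clock: 24.4
tool_pos: [0.5088, 0.1338, 0.0663]
orientation: [-45.0, 89.8, 42.8]
force: [-0.3, -0.6, 0.0]
opening: 0.0003
clock 24.4 tip 0.13 head -92.23 roll 0.13 tcp [0.5088 0.1338 0.0663] F [-0.3 -0.6  0. ] op 0.0003
   nosebot [-280.5   -1.6   52.2]
   heel [-350.5   -1.5   52.3]
   mouth [-280.5   -1.6   65.2]
   hooktip [-250.5   -1.7   55.1]
   tcp [-323.9   -1.6   66.3]
```

```bash
python3 -m crank '[{"linear":[0,0,-0.03],"rot":[0,0,0],"hand":0},{"linear":[0,0,-0.03],"rot":[0,0,0],"hand":0},{"linear":[0,0,-0.02],"rot":[0,0,0],"hand":0}]'
python3 -m crank '[{"linear":[0,0,-0.025],"rot":[0,0,0],"hand":0},{"linear":[0,0,-0.025],"rot":[0,0,0],"hand":0}]'
```

```text
clock: 24.78
tool_pos: [0.509, 0.1337, 0.0617]
orientation: [-52.1, 89.8, 35.7]
force: [-1.3, -0.8, 7.2]
opening: 0.0004
clock: 25.02
tool_pos: [0.5092, 0.1336, 0.0596]
orientation: [-59.1, 89.8, 28.8]
force: [-3.0, -1.1, 6.7]
opening: 0.0003
```

```bash
python3 -m crank '[{"linear":[-0.01,0,-0.03],"rot":[0,0,0],"hand":0},{"linear":[-0.008,0,-0.03],"rot":[0,0,0],"hand":0}]'
python3 -m crank '[{"linear":[-0.006,0,-0.03],"rot":[0,0,0],"hand":0},{"linear":[-0.006,0,-0.03],"rot":[0,0,0],"hand":0}]'
```

```text
clock: 25.28
tool_pos: [0.5089, 0.1338, 0.0572]
orientation: [-66.3, 89.7, 21.6]
force: [-0.5, -1.5, 6.4]
opening: 0.0006
clock: 25.52
tool_pos: [0.509, 0.1337, 0.0551]
orientation: [-72.6, 89.6, 15.3]
force: [-1.8, -3.3, 15.2]
opening: 0.0005
```

```bash
python3 -m crank '[{"linear":[0,0.005,-0.025],"rot":[0,0,0],"hand":0}]'
python3 -m crank '[{"linear":[0,0,0],"rot":[0,0,0],"hand":0}]'
```

```text
clock: 25.65
tool_pos: [0.5094, 0.1336, 0.055]
orientation: [-79.5, 89.6, 8.5]
force: [-5.6, -3.5, 21.9]
opening: 0.0006
clock: 25.78
tool_pos: [0.5094, 0.1336, 0.0555]
orientation: [-78.4, 89.5, 9.6]
force: [-0.3, 0.2, -0.7]
opening: 0.0002
```

```bash
python3 -m crank '[{"linear":[0,0,0.1],"rot":[0,0,0],"hand":0},{"linear":[0,0,0.4],"rot":[0,0,0],"hand":0},{"linear":[0,0.2,0.6],"rot":[0,0,0],"hand":0},{"linear":[0,0.3,0.6],"rot":[0,0,0],"hand":0},{"linear":[0,0.2,0.2],"rot":[0,0,0],"hand":0},{"linear":[0,0,0],"rot":[0,0,0],"hand":0}]'
python3 - <<'E'
from h import *
w,o=snap('wrist','30'); report(o); t,_=snap('top','30'); slope(t); s,_=snap('side','30')
cv2.imwrite('pics/s30c.png',cv2.resize(s["image"][160:290,190:340],None,fx=4.5,fy=4.5,interpolation=cv2.INTER_CUBIC)[:,:,::-1])
P=depthpts(w,o); im=w["image"]; hsv=cv2.cvtColor(im,cv2.COLOR_RGB2HSV)
red=((hsv[...,0]<6)|(hsv[...,0]>174))&(hsv[...,1]>150)&(hsv[...,2]>60)
n,l,st,ce=cv2.connectedComponentsWithStats(red.astype(np.uint8))
for i in range(1,n):
    if st[i,4]>60: print(st[i],np.median(P[l==i],0).round(4),board(np.median(P[l==i],0)).round(1))
E
```

```text
clock: 26.52
tool_pos: [0.5085, 0.1762, 0.1729]
orientation: [-80.0, 89.6, 7.9]
force: [-0.6, -0.3, -0.4]
opening: 0.0002
clock 26.525 tcp [0.5085 0.1762 0.1729] F [-0.64 -0.29 -0.44] op 0.0002
[[ 6.400e-03 -9.993e-01  3.600e-02]
 [ 9.000e-04  3.600e-02  9.994e-01]
 [-1.000e+00 -6.400e-03  1.100e-03]]
clock 26.525 tip 0.06 head -92.06 roll 0.36 tcp [0.5085 0.1762 0.1729] F [-0.6 -0.3 -0.4] op 0.0002
   nosebot [-322.9   -3.3  158.8]
   heel [-392.9   -3.4  158.9]
   mouth [-322.9   -3.4  171.8]
   hooktip [-292.9   -3.3  161.8]
   tcp [-366.4   -3.4  172.9]
clock 26.575 tcp [0.5082 0.1757 0.1723] F [ 0.2  -0.17 -0.75] op 0.0005
[[ 5.500e-03 -9.993e-01  3.630e-02]
 [ 3.000e-04  3.630e-02  9.993e-01]
 [-1.000e+00 -5.500e-03  5.000e-04]]
slope 0.15 [1.41 0.59]
clock 26.625 tcp [0.5078 0.1751 0.1716] F [ 0.25  0.23 -0.75] op 0.0005
[[ 4.300e-03 -9.993e-01  3.670e-02]
 [-6.000e-04  3.670e-02  9.993e-01]
 [-1.000e+00 -4.300e-03 -4.000e-04]]
[268 154  26  17 386] [0.5075 0.1335 0.0558] [-323.6   -2.8   55.8]
```

View pics/wrist30.png

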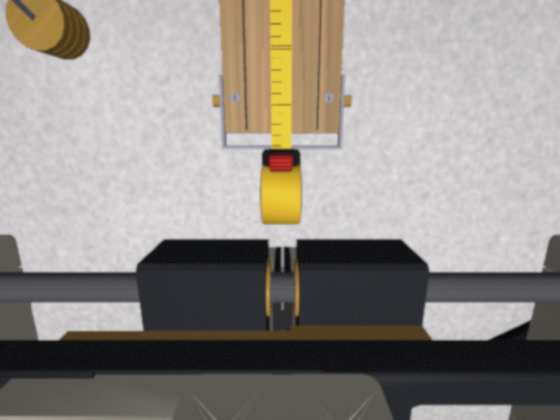

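View pics/s30c.png

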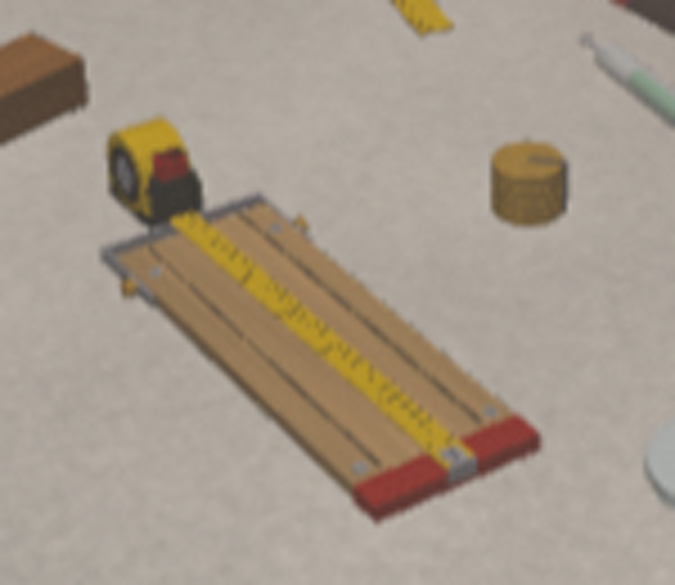

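```bash
python3 -m crank '[{"linear":[0,0,0],"rot":[0,0,0],"hand":0},{"linear":[0,0,0],"rot":[0,0,0],"hand":0}]'; python3 -c "
from plant import ticket
print(ticket.close_job())"
```

```text
clock: 26.92
tool_pos: [0.5068, 0.1735, 0.1693]
orientation: [-164.7, 89.8, -76.9]
force: [0.1, -0.2, -0.2]
opening: 0.0006
the job is handed in; nothing more can be done
None
```

The board is measured and the tape is locked; I handed the job in at about 27 s of the 64 s allowed. I hooked the tape over the red end, drew the case back, stood it beyond the stop and eased the nose into contact. Then I released it, pressed the lock and backed off.

Last checks:
- **Hook:** the side picture shows it over the middle of the red end.
- **Nose:** against the stop by depth and ray measurements, both about 315 mm from the red end. Before I let go, the spring's pull on the gripper fell from about 4.5 N to 0 and the case stopped moving. It stayed there after release.
- **Lock:** the button bottomed with the fingertip at 55.0 mm, at a peak press of 22 N. Depth showed its top drop from 62.9 to 55.8 mm, about the full 7 mm.
- **Tape:** within 0.15° of the board's axis, and within about 1.5 mm of its midline by the top camera.
- **Surroundings:** the gripper was clear. In the last views the block, masses and dish looked undisturbed, but I did not measure the bystanders again.

Disagreements and corrections:
- **Nose position:** the pose worked out from the grasp read about 2.5 mm ahead of the depth measurement, so I went by depth and by force at contact.
- **Sideways position:** the wrist camera disagreed with the top camera by about 3 mm, so I went by the top camera for straightness.
- **Extra moves at the stop:** I backed the case off about 1 mm and shifted it sideways up to 5 mm to straighten the tape, which slid the hook along the red edge.

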